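# Change the hand vacuum's battery at the coffee bar

## Task

The hand vacuum for the coffee grounds, lying loose in its cradle on the counter, has run flat. Press its orange catch so that the flat battery springs loose, slide that battery off the rail and set it down gently on the black rubber mat; then slide the charged battery onto the rail until it clicks fully home and let go. Never force the batteries, the rail or the catch, keep the vacuum down in its cradle, and leave the jug, the cup and the tamper alone.

Things in the scene. Friction and masses are not known exactly. Their poses are not given: they have to be found in the camera images.
- bay (a point): Point on the white hand vacuum (470 mm long, 1 kg) where the centre of a fully home battery lies (within 3 mm), 84.5 mm above the counter. x, level, = the way a battery slides home, towards the nozzle; z up. The vacuum beyond x = 120 mm is up to 112 mm high, with a handle at x = 170 to 290 mm up to 148 mm high. It can shift in its cradle (see vac).
- rail_mouth (a point): Free end of the battery rail, middle of the flange, 69.5 mm high, 40 mm behind bay (axes as bay). The rail is a T along x: flange 42 mm wide, 5 thick, top 72 mm above the counter; stem 28 wide; heel below it 48 wide, top at 60 mm. The flange tapers to 32 wide, 2 thick over its last 10 mm. A battery is off the rail once its centre is 86 mm or more behind bay.
- end_stop (a point): 47.5 mm beyond bay and 80 mm high, between the two rigid white end stops (tops 90 mm high) that a battery's front face meets 2.5 mm beyond home; axes as bay. A brass spring ejector by them pushes a battery outward over its last 12 mm with 2.6 N rising to 5 N. Pressing battery and vacuum together with over 35 N is forcing them.
- catch_button (a point): Orange ribbed catch button, 22 by 26 mm, centre of its top face, 91 mm above the counter at rest, 86 mm beyond bay towards the nozzle. Pressed down it is a spring, 3 N rising to 8 N at its full 12 mm, then a hard end; about 6 mm (6 to 7 N) frees the battery, which then springs 10 to 30 mm towards the mouth. Over 40 N from the fingers on the vacuum is forcing it.
- catch (a joint): How far the catch is pressed, m: 0 up (also when locked), 0.012 fully down. Over its last 14 mm home a battery's front bar pushes the catch's ramp down; the push needed rises to some 6 to 12 N in all, sinks a little, then drops by 2 N or more as the catch snaps up behind the bar at home (the click). Let go earlier, it springs back or sticks short of home.
- flat_pack_centre (a point): Centre of the flat battery (one red lamp on top), locked in the bay at the start: black block 90 mm long (x), 54 wide (y), 46 high, 250 g, underside 23 mm below this point. x = its front, with a striker frame reaching 68.5 mm ahead of the centre, 28 wide, 12 to 18 mm above the underside. On the rail its underside is 61.5 mm above the counter.
- charged_pack_centre (a point): Centre of the charged battery (four green lamps), upright on the counter; same sizes and axes as the flat one; its front (x) goes first onto the rail. Channel for the rail along its underside: 44 mm wide, from 4 to 10.5 mm above the underside, over lips with a 32 mm throat between: 1 mm play each side and 1.5 mm in height, resting at the lowest.
- mat_top (a point): Black ribbed rubber bar mat, fixed to the counter, 140 mm (its x) by 180 mm (its y), 6 mm thick; the point is the centre of its top face.
- milk_jug: Steel milk jug with a handle, 86 mm wide, 105 mm high, loose; origin at the centre of its foot. Leave alone.
- paper_cup: White paper cup, 84 mm wide at the rim, 95 mm high, loose; origin at the centre of its foot. Leave alone.
- tamper: Steel coffee tamper standing on its 58 mm base, 86 mm high, loose; origin at the centre of its base. Leave alone.
- vac: The whole vacuum with its rail; origin at counter height under bay, axes as bay. It lies loose between the guides of a grey cradle (fixed to the counter, 508 by 112 mm, guides up to 62 mm high), and has unknown play along x: a push of some 4 to 9 N slides it 0 to 25 mm towards the nozzle until its nozzle meets the cradle's end wall, and bay moves with it.
- flat_pack: The flat battery; origin at the centre of its underside.
- charged_pack: The charged battery; origin at the centre of its underside.
- mat: The mat; origin at the centre of its underside.
Not all that is in view belongs to the job. Leave any purple look-alike of the charged_pack alone. What is shaped like the flat_pack but yellow is not meant.

How it is judged:
On the way, in this order (a step that is already met when the one before it is completed fails the run):
1. the catch is pressed while the flat battery is in the bay (value of joint catch above 0.004 m and distance between flat_pack_centre and bay below 0.03 m).
2. the flat battery rests on the mat, let go (x of flat_pack_centre in the frame of mat_top between -0.07 and 0.07 m and y of flat_pack_centre in the frame of mat_top between -0.09 and 0.09 m and height (world z) of flat_pack_centre below 0.045 m and linear speed of flat_pack below 0.02 m/s and contact force between the fingers and flat_pack below 0.1 N), for 0.2 s.
3. the charged battery is threaded on the rail (x of charged_pack_centre in the frame of bay between -0.06 and 0.01 m and y of charged_pack_centre in the frame of bay between -0.004 and 0.004 m and z of charged_pack_centre in the frame of bay between -0.004 and 0.004 m).
At the end, for the whole second after the job is handed in: The charged battery sits fully home on the rail (its centre within 3 mm of the bay point along and across the rail and in height), held by the catch, which is up (pressed less than 1.5 mm); the flat battery lies on the mat (centre over it); both are let go and at rest (x of charged_pack_centre in the frame of bay between -0.0035 and 0.003 m and y of charged_pack_centre in the frame of bay between -0.003 and 0.003 m and z of charged_pack_centre in the frame of bay between -0.003 and 0.003 m and value of joint catch below 0.0015 m and x of flat_pack_centre in the frame of mat_top between -0.07 and 0.07 m and y of flat_pack_centre in the frame of mat_top between -0.09 and 0.09 m and height (world z) of flat_pack_centre below 0.045 m and linear speed of each of flat_pack, charged_pack below 0.02 m/s); the robot touches nothing.
It fails at once if a battery and the vacuum are pressed together with more than 35 N (contact force between any of flat_pack, charged_pack and vac above 35 N).
It fails at once if the fingers press on the vacuum with more than 40 N (contact force between the fingers and vac above 40 N).
It fails at once if the vacuum is lifted out of its cradle (raised 15 mm or tipped) (height (world z) of bay above 0.0995 m or angle between vac's own z axis and vertical above 0.12 rad).
It fails at once if the flat battery is dropped or banged down (more than 40 N) (contact force between flat_pack and mat above 40 N).
It fails at once if the jug, the cup or the tamper is moved by more than 20 mm or tipped (distance of any of milk_jug, paper_cup, tamper from where it was at the start of the episode above 0.02 m or angle between any of milk_jug, paper_cup, tamper's own z axis and vertical above 0.2 rad).
It also fails if it takes over 72 s, if anything falls off the work surface, if the arm or the gripper's body presses on something with over 40 N, if the wrist force passes 120 N, or if a joint passes its speed limit or range.

## Robot

A 7-joint arm with a two-finger parallel gripper is mounted at the origin on the work surface. World frame = base frame: x ahead of the robot, y to its left, z up, the work surface at z = 0. Lengths are in m, angles in rad, forces in N, time in s.
With the tool pointing down it reaches from about 0.4 to 0.925 m from the base axis. Payload 5.6 kg.
Tool frame: the origin (TCP) lies between the finger pads; the fingertips stand 22 mm ahead of it and the grasp point (between the pads) lies 3 mm ahead of it; z points along the fingers, y is the direction in which the jaws open and shut (so a half turn about z gives the same grasp; the last joint's range is limited). The gripper opens to 85 mm and grips with 20 to 120 N. Pads are 22 mm wide; open, the fingers measure 114 mm over their backs; the gripper's body (76 mm by 85 mm) begins 54 mm behind the grasp point. The pads swing forward as they close: fully open they stand 13 mm farther back than shut.
Start: joints at [-1.147, 0.468, -0.012, 1.603, 0.006, 1.071, -0.056], TCP at [0.293, 0.58, 0.226] pointing down, gripper open.
Joint ranges: [-2.53, 2.53], [-0.31, 2.02], [-1.57, 1.55], [0.28, 2.44], [-1.29, 4.43], [0.15, 1.84], [-2.92, 2.92]. Speed limits (rad/s): [2.57, 2.57, 3.14, 3.14, 3.14, 3.14, 3.14].

## Interface

Orientations are given as [roll, pitch, yaw] about the fixed x, y, z axes, in that order (R = Rz(yaw) Ry(pitch) Rx(roll)).
In Python, from plant import manip gives the robot as it stands.
- The arm moves only by the tool send_rows, never from a script. Its argument "steps" is a list of rows, each a list of 3 entries, a list of its own where there are three numbers: the shift along the tool's x, y, z in m, then the turn, a rotation vector about the tool's x, y, z in rad, then the opening in per cent of the stroke, from 0 (shut) to 100 (fully open). In form: [[[tx, ty, tz], [rx, ry, rz], hand], ...]. A call has 1 to 5 rows; each row shifts and turns the commanded pose from where the row before left it, along the tool's axes as they then stand; what a row does not reach is not made up. A row lasts 1/12 s, in which the tool goes at most 41.7 mm and 7.16 degrees, less where a joint would pass 70% of its speed; a pose out of reach is approached as far as the arm can. A call is refused whole if a number of a shift passes 0.0417 or a number of a turn 0.125, either way. A call with a gripper value outside its range is refused whole. The fingers move at their own pace and stop on an object; the grip force is fixed at half the most. Time passes only in rows, so rows that do not move let the fingers close. It gives the time, the measured TCP pose, the force and the opening at its end, in the units of the state.
- manip.read_state(): the state, without advancing time (a new reading comes with each control period).
- manip.read_camera(name): name is "side" or "top"; returns the picture (420x560x3 uint8, red, green, blue); there is no depth.
- manip.calibration(name): a dict with "fx", "fy", "cx", "cy" (pixels), "rvec" (rotation vector, rad) and "tvec" (3), from world to camera coordinates, as OpenCV has them. Camera axes: x right, y down, z forward; pixel columns grow to the right and rows downward; lengths in m; the calibration is good to about 2 mm. A picture is of the moment at which its call begins. calibration takes no time and is no camera call.
- manip.finish_job(): hands the job in, once; it reports no verdict.
The state is a dict: "t": time; "joint_positions": joint angles; "joint_velocities": joint speeds; "effort": joint torques, N m; "tool_pos": TCP position; "tool_rot": TCP orientation; "contact_force": force on the tool from outside, world axes, zero at the start; "ft_torque": the same for the moment, N m; "width": opening from 0.0 (shut) to 1.0 (fully open).
Only numpy, scipy, OpenCV 4.12 (cv2) and the standard library are available. Lean on these libraries where they do the work, as an engineer would, in place of code of your own. Each camera call takes 0.05 s, during which the arm holds its last target.

## Working session

There is one attempt and no reset: what is moved stays moved. The work goes in short steps, Python scripts to look and compute and a tool call to move; the robot and the scene stay as the last step left them, time stands still between calls to the robot, and variables do not carry over. Pictures are saved under pics/ and viewed, and the job is handed in when it is done.

Besides the shell and the picture viewer there is one more tool, called as name([rows], argument=value, ...), one row to a line, values as JSON. send_rows: Moves the arm, as the interface text tells. Its arguments: {"type":"object","properties":{"steps":{"type":"array"}},"required":["steps"]}

```bash
ls; mkdir -p pics; python3 - <<'E'
from plant import manip
import cv2,numpy as np
s=manip.read_state();print({k:np.round(v,4).tolist() for k,v in s.items()})
for n in("side","top"):
    im=manip.read_camera(n);cv2.imwrite(f"pics/{n}0.png",im[:,:,::-1])
    c=manip.calibration(n);print(n,c)
    R,_=cv2.Rodrigues(np.array(c["rvec"],float));print(-R.T@np.array(c["tvec"]).ravel(),R[2])
E
```

```text
pics
{'t': 0.0, 'joint_positions': [-1.147, 0.4684, -0.0116, 1.6036, 0.006, 1.0714, -0.0563], 'joint_velocities': [-0.0001, -0.0005, -0.0003, -0.0006, 0.0009, -0.0009, 0.0007], 'effort': [-0.0002, -53.2389, 0.0213, -25.1318, 0.0115, 0.0075, -0.0], 'tool_pos': [0.2923, 0.5799, 0.2252], 'tool_rot': [-3.1398, 0.0001, 2.6747], 'contact_force': [0.4233, -0.1757, 0.2793], 'ft_torque': [-0.0434, 0.0209, -0.028], 'width': 0.997}
side {'fx': 514.0363099737275, 'fy': 514.0363099737275, 'cx': 282.173585048189, 'cy': 208.2266351413175, 'rvec': array([ 2.19320372, -0.39852026,  0.22319031]), 'tvec': array([-0.4887979 ,  0.22329327,  0.85307825])}
[ 0.24760737 -0.67941215  0.70257775] [ 0.29755363  0.73896074 -0.6044823 ]
top {'fx': 523.8903382376812, 'fy': 523.8903382376812, 'cx': 284.4354113890586, 'cy': 209.77562151956707, 'rvec': array([ 2.17143773, -2.18250365,  0.05641346]), 'tvec': array([0.08285176, 0.54325637, 1.19557599])}
[0.45861059 0.05820723 1.2319424 ] [ 0.0699881   0.01800473 -0.99738533]
```

View pics/side0.png

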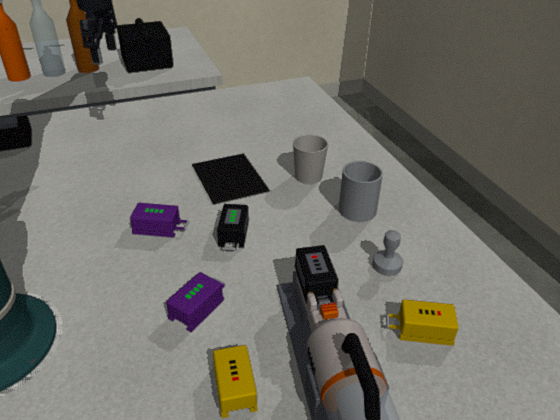

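View pics/top0.png

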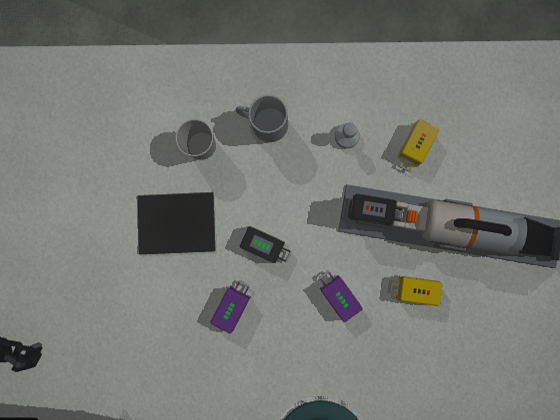

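Candidates: flat pack is the black block with a red lamp in the bay, top (374,209); the yellow blocks at (418,145) and (419,291) are not meant. The charged pack is the black block with green lamps, top (263,245); the purple ones at (231,307) and (341,298) are look-alikes. I'll check this in close crops.

```bash
cat > h.py <<'E'
from plant import manip
import cv2,numpy as np
from scipy.spatial.transform import Rotation as Ro
def cal(n):
    c=manip.calibration(n);K=np.array([[c["fx"],0,c["cx"]],[0,c["fy"],c["cy"]],[0,0,1]])
    R,_=cv2.Rodrigues(np.array(c["rvec"],float));return K,R,np.array(c["tvec"],float).ravel()
def ray(n,p):
    K,R,t=cal(n);d=R.T@np.linalg.inv(K)@np.array([p[0],p[1],1.]);return -R.T@t,d
def plane(n,p,z):
    o,d=ray(n,p);return o+d*(z-o[2])/d[2]
def proj(n,P):
    K,R,t=cal(n);q=K@(R@np.array(P,float)+t);return q[:2]/q[2]
def snap(n,f):
    im=manip.read_camera(n)[:,:,::-1].copy();cv2.imwrite(f"pics/{f}.png",im);return im
E
python3 - <<'E'
import cv2
t=cv2.imread('pics/top0.png');s=cv2.imread('pics/side0.png')
def crop(im,x,y,w,h,k,f):cv2.imwrite(f'pics/{f}.png',cv2.resize(im[y:y+h,x:x+w],None,fx=k,fy=k,interpolation=cv2.INTER_CUBIC))
crop(t,330,175,130,90,6,'c_vac');crop(t,220,210,90,70,8,'c_chg')
crop(s,270,230,120,100,6,'s_vac');crop(s,200,190,80,70,8,'s_chg')
E
```

```text
(no output)
```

View pics/c_vac.png

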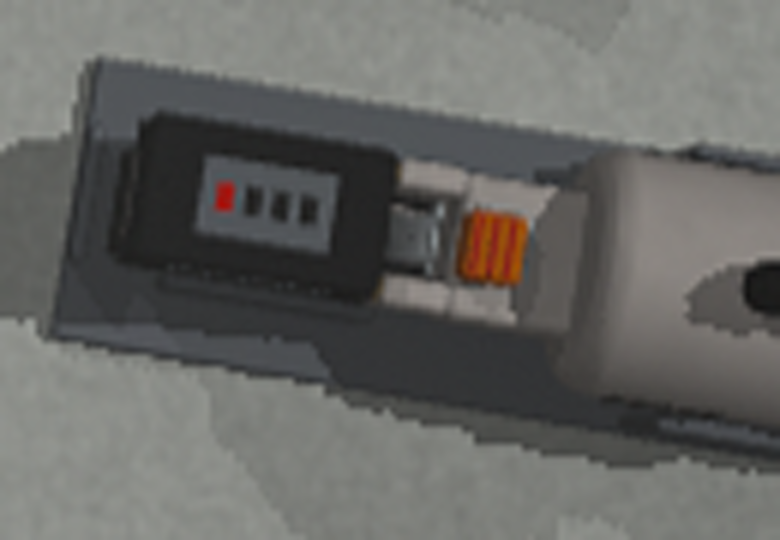

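View pics/c_chg.png

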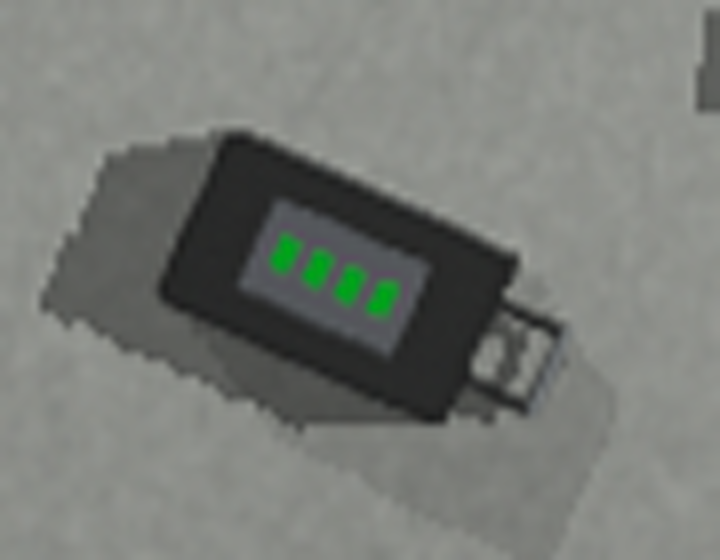

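View pics/s_vac.png

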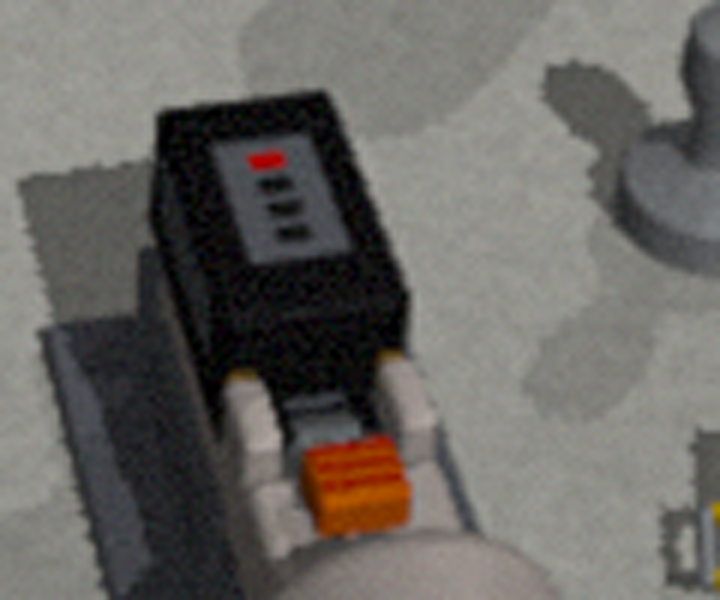

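View pics/s_chg.png

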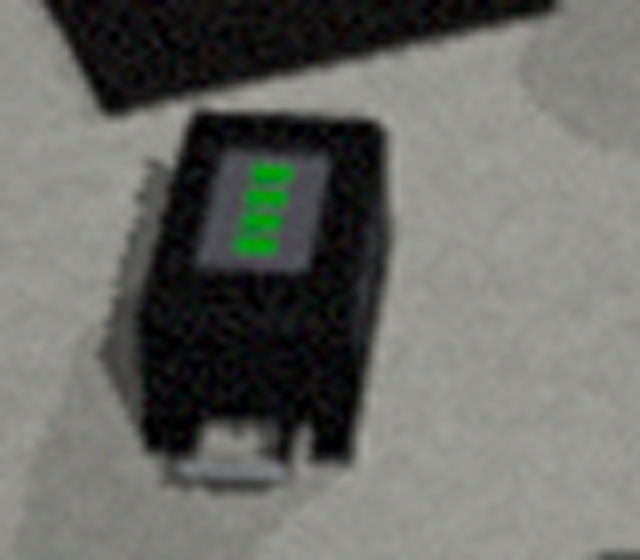

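```bash
python3 - <<'E'
from h import *
def show(name,n,pts,z):
    P=np.array([plane(n,p,z) for p in pts]);c=P.mean(0)
    e=[np.linalg.norm(P[(i+1)%4]-P[i])*1000 for i in range(4)]
    d=(P[1]-P[0])+(P[2]-P[3]);print(name,n,np.round(c,4),np.round(e,1),'yaw',np.degrees(np.arctan2(d[1],d[0])).round(2))
tc=lambda L,x,y,k:[(x+a/k-.5+.5/k,y+b/k-.5+.5/k) for a,b in L]
show('chg','top',tc([(235,130),(520,258),(445,421),(160,293)],220,210,8),.046)
show('chg','side',tc([(200,112),(148,330),(362,338),(385,124)],200,190,8),.046)
show('flat','top',tc([(152,112),(400,152),(378,303),(132,262)],330,175,6),.1075)
show('flat','side',tc([(158,110),(220,310),(408,293),(328,92)],270,230,6),.1075)
t=cv2.imread('pics/top0.png');s=cv2.imread('pics/side0.png')
ims={'top':t,'side':s}
for n,im in ims.items():
    hsv=cv2.cvtColor(im,cv2.COLOR_BGR2HSV)
    def blobs(m,a):
        k,l,st,ce=cv2.connectedComponentsWithStats(m.astype(np.uint8));return [(st[i,4],ce[i]) for i in range(1,k) if st[i,4]>a]
    red=((hsv[...,0]<8)|(hsv[...,0]>175))&(hsv[...,1]>180)&(hsv[...,2]>120)
    org=(hsv[...,0]>=5)&(hsv[...,0]<16)&(hsv[...,1]>150)&(hsv[...,2]>120)
    grn=(hsv[...,0]>50)&(hsv[...,0]<70)&(hsv[...,1]>180)&(hsv[...,2]>80)
    for a,c in blobs(red,3):print(n,'red',a,c,plane(n,c,.1075))
    for a,c in blobs(org,15):print(n,'org',a,c,plane(n,c,.091))
    for a,c in blobs(grn,3):print(n,'grn',a,c.round(1),plane(n,c,.046).round(4))
    dark=((hsv[...,2]<40)).astype(np.uint8)
    cs,_=cv2.findContours(dark,cv2.RETR_EXTERNAL,cv2.CHAIN_APPROX_NONE)
    for c in cs:
        if cv2.contourArea(c)>300:
            r=cv2.minAreaRect(c);print(n,'dark',np.round(r[0],1),np.round(r[1],1),round(r[2],1),cv2.contourArea(c))
E
```

```text
chg top [0.4646 0.1306 0.046 ] [88.5 50.5 88.3 50.7] yaw -114.35
chg side [0.4659 0.1278 0.046 ] [91.  53.3 88.7 49.6] yaw -112.97
flat top [ 0.5379 -0.1133  0.1075] [89.6 54.7 88.6 54.4] yaw -99.71
flat side [ 0.5394 -0.1121  0.1075] [81.9 51.8 83.7 50.7] yaw -100.21
top red 12 [367.  207.5] [ 0.54139566 -0.09875865  0.1075    ]
top red 9 [409.11111111 215.        ] [ 0.52477226 -0.1884264   0.1075    ]
top red 8 [411.75 215.5 ] [ 0.52366894 -0.1940293   0.1075    ]
top red 4 [415.  213.5] [ 0.52791956 -0.20104948  0.1075    ]
top red 4 [414.  218.5] [ 0.51721313 -0.19868566  0.1075    ]
top red 8 [427.75  292.125] [ 0.3609369  -0.22429935  0.1075    ]
top org 48 [476.47916667 213.85416667] [ 0.52742493 -0.33751906  0.091     ]
top org 78 [412.5        215.67948718] [ 0.52422417 -0.1993443   0.091     ]
top grn 9 [255.1 241.6] [0.4701 0.1463 0.046 ]
top grn 8 [259.2 243.4] [0.466  0.1369 0.046 ]
top grn 8 [263.2 245.4] [0.4614 0.1279 0.046 ]
top grn 9 [267.6 246.8] [0.4582 0.1181 0.046 ]
top grn 9 [337.8 293.6] [ 0.353  -0.0391  0.046 ]
top grn 8 [340.4 297.2] [ 0.3448 -0.0448  0.04
[... 1581 characters left out ...]
66 0.1379 0.046 ]
side grn 7 [232.3 217.4] [0.4628 0.1287 0.046 ]
side grn 8 [231.5 220.5] [0.4584 0.1195 0.046 ]
side grn 11 [199.7 285.7] [ 0.3534 -0.0378  0.046 ]
side grn 11 [195.7 289.1] [ 0.3449 -0.0433  0.046 ]
side grn 12 [192.  292.5] [ 0.337 -0.049  0.046]
side grn 10 [188.2 296.1] [ 0.3289 -0.055   0.046 ]
side dark [362.7 376.8] [90.5 21.1] 71.1 1221.5
side dark [ 21.9 313.4] [29.3 35.1] 29.2 502.0
side dark [302.  350.2] [139.6  19.6] 82.7 1047.0
side dark [314.9 275. ] [61.5 38.3] 68.8 1632.0
side dark [232.1 225.4] [29.7 42.3] 3.2 982.0
side dark [230.3 177.3] [43.1 67.5] 76.8 2227.0
side dark [ 22.9 130. ] [34.  51.4] 81.3 779.0
side dark [124.8  33.3] [78.  87.1] 82.9 3616.0
```

```bash
python3 - <<'E'
import cv2
t=cv2.imread('pics/top0.png')
cv2.imwrite('pics/cradle.png',cv2.resize(t[175:275,330:560],None,fx=3.4,fy=3.4,interpolation=cv2.INTER_CUBIC))
E
```

```text
(no output)
```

View pics/cradle.png

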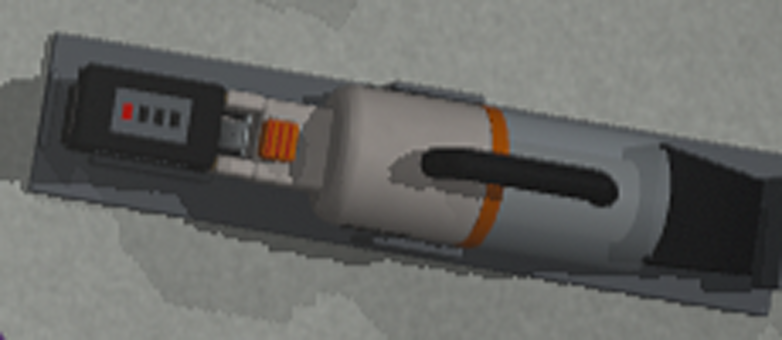

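```bash
python3 - <<'E'
from h import *
f=lambda a,b:(330+a/3.4-.35,175+b/3.4-.35)
for A,B,z in[((30,190),(765,313),.01),((52,34),(390,85),.01),((52,34),(390,85),.03)]:
    p,q=plane('top',f(*A),z),plane('top',f(*B),z);d=q-p;print(p.round(4),q.round(4),np.degrees(np.arctan2(d[1],d[0])))
# edge fit
t=cv2.imread('pics/top0.png').astype(float);g=cv2.GaussianBlur(t,(0,0),.8).mean(2)
pts=[]
for x in range(345,550,3):
    yc=230.9+(x-338.8)*(267.1-230.9)/(555-338.8)
    ys=np.arange(int(yc)-5,int(yc)+7);gr=np.diff(g[ys,x]);k=gr.argmax()
    if gr[k]>8: pts.append((x,ys[k]+.5))
pts=np.array(pts)
l=cv2.fitLine(pts.astype(np.float32),cv2.DIST_HUBER,0,.01,.01).ravel();print(len(pts),l)
p=plane('top',l[2:]-l[:2]*80,.01);q=plane('top',l[2:]+l[:2]*80,.01);d=q-p;print(np.degrees(np.arctan2(d[1],d[0])),p)
P=[np.array(plane('top',p,.006)) for p in[(137.5,196),(214,193),(215,253),(138.5,254)]];print(np.round(P,3),np.mean(P,0))
for n,p in[('top',(196,125)),('top',(269,108)),('top',(347,130))]:print(p,plane(n,p,.09))
E
```

```text
[ 0.4952 -0.0453  0.01  ] [ 0.4096 -0.5405  0.01  ] -99.8100872858646
[ 0.6025 -0.0617  0.01  ] [ 0.5659 -0.2923  0.01  ] -99.03309215852927
[ 0.6002 -0.0597  0.03  ] [ 0.5641 -0.2866  0.03  ] -99.03309215852927
69 [9.8724174e-01 1.5922867e-01 4.8179999e+02 2.5660001e+02]
-99.46147147229227 [ 0.46356794 -0.19388174  0.01      ]
[[0.579 0.427 0.006]
 [0.585 0.246 0.006]
 [0.444 0.243 0.006]
 [0.443 0.423 0.006]] [0.51284846 0.33495088 0.006     ]
(196, 125) [0.72831384 0.27411906 0.09      ]
(269, 108) [0.7651091  0.11204012 0.09      ]
(347, 130) [ 0.71421753 -0.05988251  0.09      ]
```

```bash
cat >> h.py <<'E'
import json
def plan(p,yaw,hand,v=.038,w=.115,n=None,cmd=None):
    s=manip.read_state()
    p0=np.array(s["tool_pos"]);R=Ro.from_euler('xyz',s["tool_rot"])
    if cmd is not None: p0=np.array(cmd[0]);R=Ro.from_euler('xyz',cmd[1])
    Rt=Ro.from_euler('xyz',[np.pi,0,yaw]);rv=(R.inv()*Rt).as_rotvec();d=np.array(p)-p0
    N=n or int(np.ceil(max(np.linalg.norm(d)/v,np.linalg.norm(rv)/w,1)))
    rows=[]
    for i in range(N):
        t=np.round(R.inv().apply(d/N),4);r=np.round(rv/N,4)
        rows.append([t.tolist(),r.tolist(),hand]);R=R*Ro.from_rotvec(r)
    print('t',s['t'],'N',N)
    for i in range(0,N,5):print(json.dumps(rows[i:i+5]))
YAW=np.radians(-99.4);U=np.array([np.cos(YAW),np.sin(YAW),0]);V=np.array([-U[1],U[0],0]);BAY=np.array([.5385,-.1127,.0845])
E
python3 - <<'E'
from h import *
b=BAY+U*.087;b[2]=.16
print(b);plan(b,YAW+np.pi,0)
E
```

```text
[ 0.52429064 -0.19853178  0.16      ]
t 0.1 N 22
[[[-0.0253, -0.0268, 0.003], [-0.0001, 0.0001, 0.0576], 0], [[-0.0268, -0.0253, 0.003], [-0.0001, 0.0001, 0.0576], 0], [[-0.0283, -0.0238, 0.003], [-0.0001, 0.0001, 0.0576], 0], [[-0.0296, -0.0221, 0.003], [-0.0001, 0.0001, 0.0576], 0], [[-0.0308, -0.0204, 0.003], [-0.0001, 0.0001, 0.0576], 0]]
[[[-0.0319, -0.0185, 0.003], [-0.0001, 0.0001, 0.0576], 0], [[-0.0329, -0.0167, 0.003], [-0.0001, 0.0001, 0.0576], 0], [[-0.0338, -0.0148, 0.003], [-0.0001, 0.0001, 0.0576], 0], [[-0.0346, -0.0128, 0.003], [-0.0001, 0.0001, 0.0576], 0], [[-0.0353, -0.0108, 0.003], [-0.0001, 0.0001, 0.0576], 0]]
[[[-0.0359, -0.0087, 0.003], [-0.0001, 0.0001, 0.0576], 0], [[-0.0363, -0.0066, 0.003], [-0.0001, 0.0001, 0.0576], 0], [[-0.0366, -0.0045, 0.003], [-0.0001, 0.0001, 0.0576], 0], [[-0.0368, -0.0024, 0.003], [-0.0001, 0.0001, 0.0576], 0], [[-0.0369, -0.0003, 0.003], [-0.0001, 0.0001, 0.0576], 0]]
[[[-0.0369, 0.0018, 0.0029], [-0.0001, 0.0001, 0.0576], 0], [[-0.0367, 0.004, 0.0029], [-0.0001, 0.0001, 0.0576], 0], [[-0.0364, 0.0061, 0.0029], [-0.0001, 0.0001, 0.0576], 0], [[-0.036, 0.0081, 0.0029], [-0.0001, 0.0001, 0.0576], 0], [[-0.0355, 0.0102, 0.0029], [-0.0001, 0.0001, 0.0576], 0]]
[[[-0.0348, 0.0122, 0.0029], [-0.0001, 0.0001, 0.0576], 0], [[-0.0341, 0.0142, 0.0029], [-0.0001, 0.0001, 0.0576], 0]]
```

send_rows([
  [[-0.025,-0.027,0.001],[0,0,0.0576],0],
  [[-0.027,-0.025,0.001],[0,0,0.0576],0],
  [[-0.028,-0.024,0.001],[0,0,0.0576],0],
  [[-0.03,-0.022,0.001],[0,0,0.0576],0],
  [[-0.031,-0.02,0.001],[0,0,0.0576],0],
])

```text
t: 0.52
tool_pos: [0.3456, 0.4017, 0.2207]
tool_rot: [-3.141, 0.0, 2.384]
contact_force: [1.0, 0.2, 0.2]
width: 0.301
```

send_rows([
  [[-0.032,-0.0185,0.003],[0,0,0.0576],0],
  [[-0.033,-0.017,0.003],[0,0,0.0576],0],
  [[-0.034,-0.015,0.003],[0,0,0.0576],0],
  [[-0.0345,-0.013,0.003],[0,0,0.0576],0],
  [[-0.035,-0.011,0.003],[0,0,0.0576],0],
])

```text
t: 0.93
tool_pos: [0.3975, 0.2244, 0.206]
tool_rot: [-3.141, -0.0, 2.096]
contact_force: [1.6, -0.4, -0.4]
width: -0.001
```

send_rows([
  [[-0.036,-0.0085,0.003],[0,0,0.0576],0],
  [[-0.036,-0.0065,0.003],[0,0,0.0576],0],
  [[-0.0365,-0.0045,0.003],[0,0,0.0576],0],
  [[-0.037,-0.0025,0.003],[0,0,0.0576],0],
  [[-0.037,0,0.003],[0,0,0.0576],0],
])

```text
t: 1.35
tool_pos: [0.4506, 0.048, 0.1911]
tool_rot: [3.142, -0.0, 1.808]
contact_force: [0.8, -0.2, -0.6]
width: -0.002
```

```bash
python3 - <<'E'
from h import *
s=manip.read_state();print(np.round(s['tool_pos'],4),np.round(s['tool_rot'],3),s['width'],np.round(s['joint_velocities'],2),np.round(s['contact_force'],1))
b=BAY+U*.087;b[2]=.16
plan(b,YAW+np.pi,0)
E
```

```text
[0.4506 0.048  0.1911] [ 3.142 -0.     1.808] -0.001527643743368968 [ 0.64  0.2   0.42 -0.1  -0.19 -0.06  0.48] [ 0.8 -0.2 -0.6]
t 1.35 N 7
[[[-0.0367, 0.002, 0.0044], [-0.0, -0.0, 0.0573], 0], [[-0.0365, 0.004, 0.0044], [-0.0, -0.0, 0.0573], 0], [[-0.0362, 0.0061, 0.0044], [-0.0, -0.0, 0.0573], 0], [[-0.0358, 0.0082, 0.0044], [-0.0, -0.0, 0.0573], 0], [[-0.0353, 0.0102, 0.0044], [-0.0, -0.0, 0.0573], 0]]
[[[-0.0347, 0.0122, 0.0044], [-0.0, -0.0, 0.0573], 0], [[-0.0339, 0.0142, 0.0044], [-0.0, -0.0, 0.0573], 0]]
```

send_rows([
  [[-0.0365,0.002,0.004],[0,0,0.0573],0],
  [[-0.0365,0.004,0.004],[0,0,0.0573],0],
  [[-0.036,0.006,0.004],[0,0,0.0573],0],
  [[-0.036,0.008,0.004],[0,0,0.0573],0],
  [[-0.0355,0.01,0.004],[0,0,0.0573],0],
])

```text
t: 1.77
tool_pos: [0.5032, -0.1277, 0.1709]
tool_rot: [-3.141, -0.0, 1.522]
contact_force: [1.2, 0.4, -0.1]
width: 0.002
```

send_rows([
  [[-0.0345,0.012,0.0045],[0,0,0.0573],0],
  [[-0.034,0.014,0.0045],[0,0,0.0573],0],
  [[0,0,0],[0,0,0],0],
])

```text
t: 2.02
tool_pos: [0.5238, -0.2045, 0.1617]
tool_rot: [3.14, 0.006, 1.399]
contact_force: [-1.0, -0.6, 0.8]
width: 0.002
```

```bash
python3 - <<'E'
from h import *
s=manip.read_state();print(np.round(s['tool_pos'],4),np.round(s['tool_rot'],3),np.round(s['contact_force'],1))
d=np.array(s['tool_pos'])-BAY;print('vac frame',d@U,d@V)
a=snap('top','top1');b=snap('side','side1')
k=lambda im,x,y,w,h:cv2.resize(im[y:y+h,x:x+w],(400,400*h//w),interpolation=cv2.INTER_CUBIC)
cv2.imwrite('pics/p1.png',np.hstack([k(a,340,160,130,130),k(b,260,200,130,130)]))
E
```

```text
[ 0.5238 -0.2045  0.1617] [3.14  0.006 1.399] [-1.  -0.6  0.8]
vac frame 0.09297782494550666 0.0005421698959421931
```

View pics/p1.png

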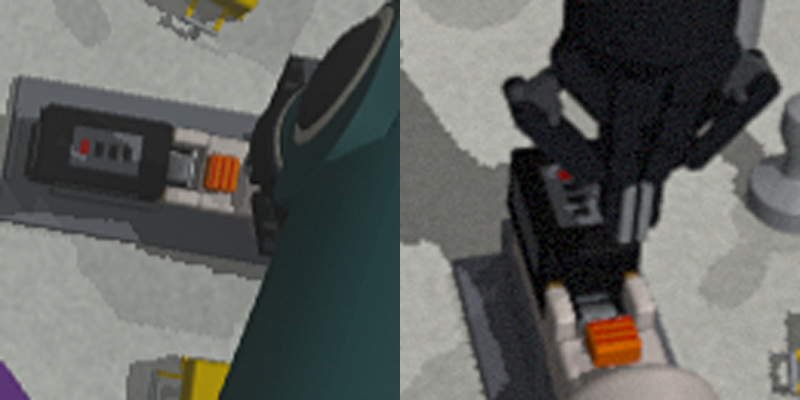

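send_rows([
  [[0.003,0,0.012],[0,0,0.003],0],
  [[0.002,0,0.015],[0,0,0.003],0],
  [[0,0,0.012],[0,0,0],0],
  [[0,0,0.004],[0,0,0],0],
  [[0,0,0],[0,0,0],0],
])

```text
t: 2.53
tool_pos: [0.5238, -0.19, 0.1177]
tool_rot: [-3.139, -0.001, 1.405]
contact_force: [-0.5, -0.8, 1.1]
width: -0.002
```

```bash
python3 - <<'E'
from h import *
s=manip.read_state();print(np.round(s['tool_pos'],4),np.round(s['tool_rot'],3),np.round(s['contact_force'],1))
d=np.array(s['tool_pos'])-BAY;print('vac frame',d@U,d@V, 'tip z',s['tool_pos'][2]-.022)
E
```

```text
[ 0.5238 -0.19    0.1177] [-3.139e+00 -1.000e-03  1.405e+00] [-0.5 -0.8  1.1]
vac frame 0.07865597439806024 -0.00185355723858384 tip z 0.09571122374898608
```

send_rows([
  [[-0.008,0.002,0],[0,0,0],0],
  [[0,0,0.003],[0,0,0],0],
  [[0,0,0.003],[0,0,0],0],
  [[0,0,0.002],[0,0,0],0],
  [[0,0,0.001],[0,0,0],0],
])

```text
t: 2.95
tool_pos: [0.5253, -0.1997, 0.11]
tool_rot: [-3.142, -0.0, 1.403]
contact_force: [-0.3, 0.1, 0.1]
width: 0.0
```

send_rows([
  [[0,0,0.002],[0,0,0],0],
  [[0,0,0.0015],[0,0,0],0],
  [[0,0,0],[0,0,0],0],
])

```text
t: 3.2
tool_pos: [0.5253, -0.1996, 0.1064]
tool_rot: [-3.141, -0.0, 1.404]
contact_force: [-0.4, 0.9, -0.3]
width: -0.002
```

```bash
python3 - <<'E'
from h import *
b=snap('side','side2');a=snap('top','top2')
k=lambda im,x,y,w,h:cv2.resize(im[y:y+h,x:x+w],(400,400*h//w),interpolation=cv2.INTER_CUBIC)
cv2.imwrite('pics/p2.png',np.hstack([k(a,340,160,130,130),k(b,270,230,100,100)]))
s=manip.read_state();P=np.array(s['tool_pos']);P[2]-=.022;print(proj('side',P),proj('top',P))
E
```

```text
[329.54994274 311.14336958] [411.98716865 215.31933501]
```

View pics/p2.png

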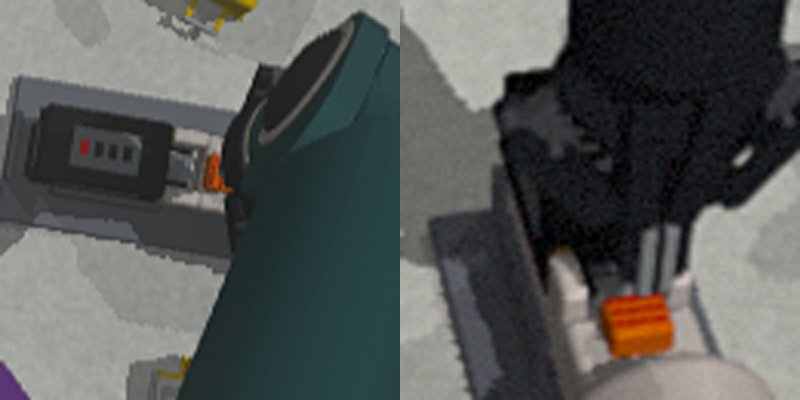

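```bash
python3 - <<'E'
from h import *
out=[]
for f,P in[('side1',[.5238,-.2045,.1617]),('side2',manip.read_state()['tool_pos'])]:
    im=cv2.imread(f'pics/{f}.png');k=6;x0,y0=290,255
    c=cv2.resize(im[y0:y0+80,x0:x0+65],None,fx=k,fy=k,interpolation=cv2.INTER_CUBIC)
    c=np.clip(c.astype(float)*1.6,0,255).astype(np.uint8)
    for dz in(0,-.01,-.022):
        q=proj('side',np.array(P)+[0,0,dz]);print(f,dz,q)
        cv2.drawMarker(c,tuple(int((q[i]-(x0,y0)[i]+.5)*k) for i in(0,1)),(255,255,0),cv2.MARKER_CROSS,14,1)
    out.append(c)
cv2.imwrite('pics/p3.png',np.hstack(out))
E
```

```text
side1 0 [333.84870151 278.57769741]
side1 -0.01 [333.316394   283.36616312]
side1 -0.022 [332.688609   289.01351336]
side2 0 [330.60341489 301.56486439]
side2 -0.01 [330.12024056 305.95803966]
side2 -0.022 [329.54994274 311.14336958]
```

View pics/p3.png

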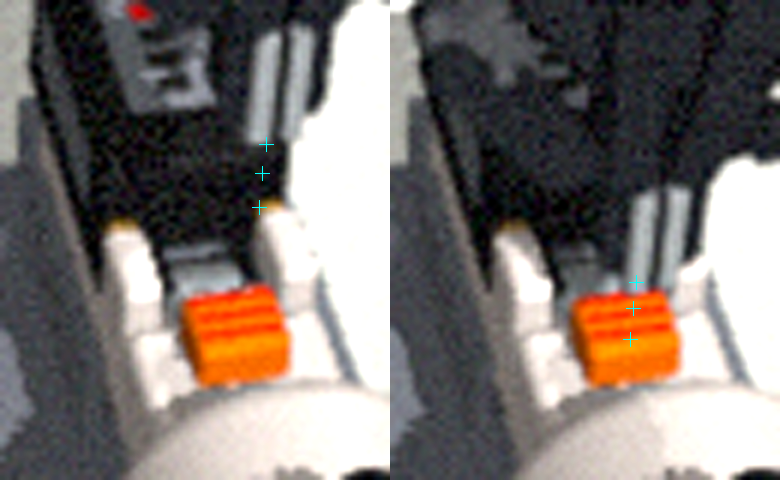

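```bash
python3 - <<'E'
from h import *
for p,zs,T in[((336.7,277.5),(.1397,.15,.16),(.5238,-.2045)),((334.2,302.5),(.0844,.095,.105),(.5253,-.1996))]:
    for z in zs:
        q=plane('side',p,z)[:2]-np.array(T);print(z,'du,dv',(q@U[:2]).round(4),(q@V[:2]).round(4))
s=manip.read_state();print(s['tool_pos'],s['contact_force'],s['joint_positions'])
E
```

```text
0.1397 du,dv -0.0223 0.0129
0.15 du,dv -0.0125 0.0091
0.16 du,dv -0.003 0.0054
0.0844 du,dv -0.0163 0.0125
0.095 du,dv -0.0071 0.009
0.105 du,dv 0.0015 0.0056
[ 0.5253827  -0.19967662  0.10666195] [ 0.44622635 -0.32079273 -0.39776339] [-0.09846483  0.51087808  0.51647918  1.94043084 -0.35079703  0.77909686
  0.44914879]
```

```bash
python3 - <<'E'
from h import *
im=cv2.imread('pics/side0.png');k=6;x0,y0=70,0
c=cv2.resize(im[y0:y0+80,x0:x0+65],None,fx=k,fy=k,interpolation=cv2.INTER_CUBIC)
c=np.clip(c.astype(float)*2,0,255).astype(np.uint8)
P=np.array([.2923,.5799,.2252])
Y=np.array([.450,.893,0])
for d in([0,0,0],[0,0,-.022],Y*.0425,-Y*.0425,Y*.0425-[0,0,.022],-Y*.0425-[0,0,.022]):
    q=proj('side',P+d);print(q)
    cv2.drawMarker(c,tuple(int((q[i]-(x0,y0)[i]+.5)*k) for i in(0,1)),(255,255,0),cv2.MARKER_CROSS,14,1)
im=cv2.imread('pics/top0.png');x0,y0=0,320
c2=cv2.resize(im[y0:y0+80,x0:x0+65],None,fx=k,fy=k,interpolation=cv2.INTER_CUBIC)
c2=np.clip(c2.astype(float)*2,0,255).astype(np.uint8)
for d in([0,0,0],[0,0,-.022],Y*.0425,-Y*.0425,Y*.0425-[0,0,.022],-Y*.0425-[0,0,.022]):
    q=proj('top',P+d);print(q)
    cv2.drawMarker(c2,tuple(int((q[i]-(x0,y0)[i]+.5)*k) for i in(0,1)),(255,255,0),cv2.MARKER_CROSS,14,1)
cv2.imwrite('pics/p4.png',np.hstack([c,c2]))
E
```

```text
[106.5908947   63.97982428]
[108.29672329  72.74937798]
[112.95812864  57.46705104]
[99.86526615 70.85918414]
[114.5528002   66.07306988]
[101.69237229  79.79735432]
[ 21.7343043  334.88254089]
[ 27.57127654 332.98807313]
[  2.41661268 324.78767426]
[ 41.13012312 345.01823455]
[  8.65528648 323.11286982]
[ 46.56212632 342.9023574 ]
```

View pics/p4.png

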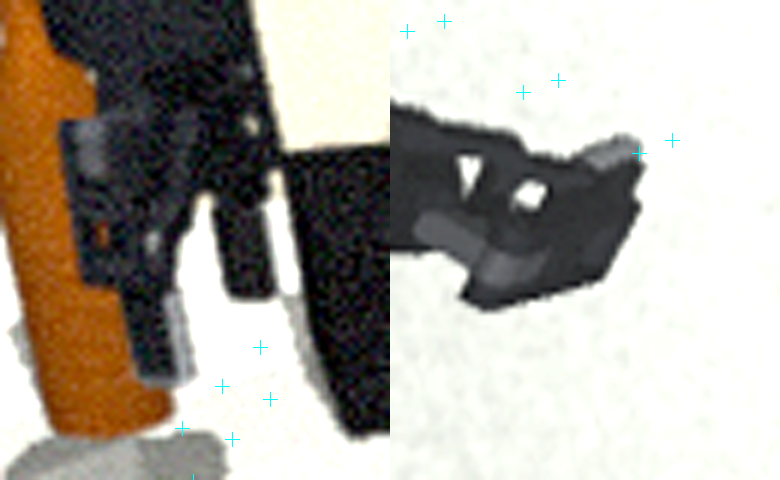

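```bash
python3 - <<'E'
from h import *
def tri(a,b):
    o1,d1=ray('side',a);o2,d2=ray('top',b);d1/=np.linalg.norm(d1);d2/=np.linalg.norm(d2)
    A=np.array([d1,-d2]).T;x=np.linalg.lstsq(A,o2-o1,rcond=None)[0];p,q=o1+d1*x[0],o2+d2*x[1];return (p+q)/2,np.linalg.norm(p-q)
for b in[(41.5,343),(41.3,347),(41.3,354),(36,366)]:
    for a in[(111.5,49),(97.5,63)]:
        print(b,a,tri(a,b))
im=cv2.imread('pics/top0.png');c=cv2.resize(im[310:400,0:80],None,fx=7,fy=7,interpolation=cv2.INTER_CUBIC)
c=np.clip(c.astype(float)*2.5,0,255).astype(np.uint8)
im=cv2.imread('pics/side0.png');d=cv2.resize(im[0:90,65:95+30],None,fx=7,fy=7,interpolation=cv2.INTER_CUBIC);d=np.clip(d.astype(float)*3,0,255).astype(np.uint8)
o=np.hstack([c,d]);cv2.imwrite('pics/p5.png',cv2.resize(o,(int(o.shape[1]*.8),int(o.shape[0]*.8))))
E
```

```text
(41.5, 343) (111.5, 49) (array([0.29739873, 0.5093785 , 0.28712083]), np.float64(0.018416496333956766))
(41.5, 343) (97.5, 63) (array([0.27600893, 0.53197904, 0.24682687]), np.float64(0.009630493988418348))
(41.3, 347) (111.5, 49) (array([0.29406615, 0.50785823, 0.28872652]), np.float64(0.02519668875879994))
(41.3, 347) (97.5, 63) (array([0.27251679, 0.53073556, 0.24822021]), np.float64(0.0024939309863854426))
(41.3, 354) (111.5, 49) (array([0.28831839, 0.50428255, 0.29197117]), np.float64(0.0368740755744263))
(41.3, 354) (97.5, 63) (array([0.26650707, 0.52755571, 0.25117133]), np.float64(0.009824625325770773))
(36, 366) (111.5, 49) (array([0.2786183 , 0.508522  , 0.29451655]), np.float64(0.05793111246855154))
(36, 366) (97.5, 63) (array([0.25613988, 0.53320045, 0.25268467]), np.float64(0.031802155898031925))
```

View pics/p5.png

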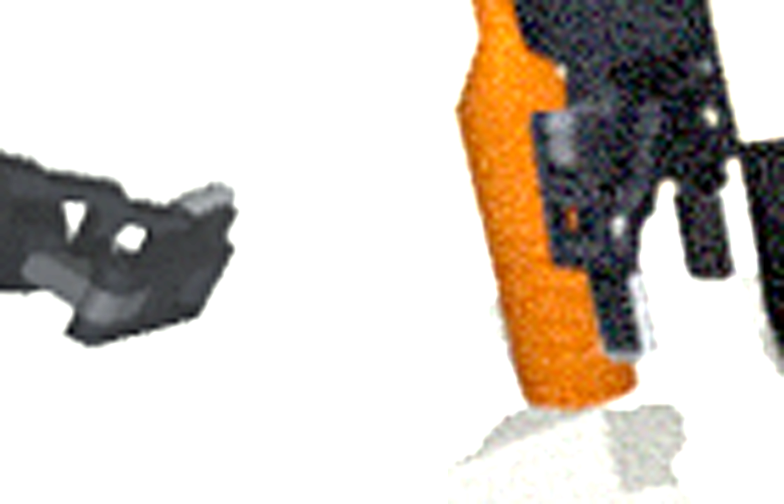

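send_rows([
  [[0,0,0.004],[0,0,0],0],
  [[0,0,0.003],[0,0,0],0],
  [[0,0,0.003],[0,0,0],0],
  [[0,0,0.002],[0,0,0],0],
  [[0,0,0],[0,0,0],0],
])

```text
t: 3.72
tool_pos: [0.525, -0.1996, 0.094]
tool_rot: [-3.141, -0.0, 1.404]
contact_force: [-0.2, -0.1, 0.5]
width: -0.0
```

send_rows([
  [[0,0,0.003],[0,0,0],0],
  [[0,0,0.003],[0,0,0],0],
  [[0,0,0.002],[0,0,0],0],
  [[0,0,0],[0,0,0],0],
])

```text
t: 4.05
tool_pos: [0.5253, -0.1997, 0.0863]
tool_rot: [-3.141, -0.0, 1.404]
contact_force: [0.1, -0.2, 0.6]
width: -0.002
```

```bash
python3 - <<'E'
from h import *
im=snap('side','side3')
k=8;x0,y0=290,265
c=cv2.resize(im[y0:y0+60,x0:x0+65],None,fx=k,fy=k,interpolation=cv2.INTER_CUBIC)
c=np.clip(c.astype(float)*1.8,0,255).astype(np.uint8);cv2.imwrite('pics/p6.png',c)
print(manip.read_state()['contact_force'],manip.read_state()['tool_pos'])
E
```

```text
[-0.05117109  0.11283903  0.32809312] [ 0.52535305 -0.19973549  0.08651745]
```

View pics/p6.png

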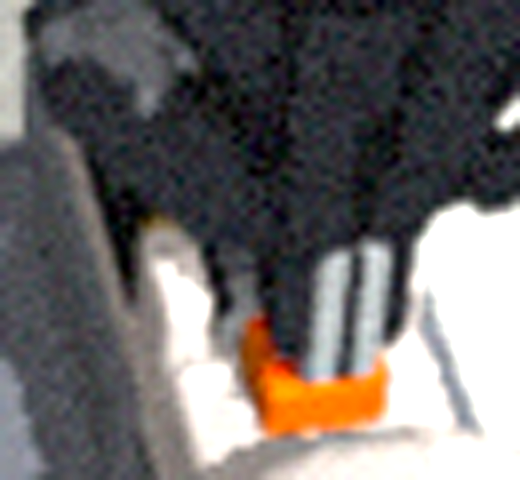

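send_rows([
  [[0,-0.003,0.001],[0,0,0],0],
  [[0,0,0.002],[0,0,0],0],
  [[0,0,0.002],[0,0,0],0],
  [[0,0,0.0],[0,0,0],0],
])

```text
t: 4.43
tool_pos: [0.5229, -0.1995, 0.0818]
tool_rot: [3.14, 0.0, 1.404]
contact_force: [2.4, 0.1, 4.1]
width: 0.002
```

send_rows([
  [[0,0,0.002],[0,0,0],0],
  [[0,0,0.002],[0,0,0],0],
  [[0,0,0.001],[0,0,0],0],
  [[0,0,0.0],[0,0,0],0],
])

```text
t: 4.77
tool_pos: [0.5232, -0.1996, 0.077]
tool_rot: [3.14, 0.0, 1.404]
contact_force: [1.3, 0.1, 6.8]
width: -0.003
```

```bash
python3 - <<'E'
from h import *
s=manip.read_state();print(s['contact_force'],s['tool_pos'])
im=snap('top','top4');c=cv2.resize(im[165:265,320:450],None,fx=5,fy=5,interpolation=cv2.INTER_CUBIC);cv2.imwrite('pics/p7.png',c)
E
```

```text
[1.26673256 0.11259962 6.8385608 ] [ 0.52322844 -0.19958945  0.07702728]
```

View pics/p7.png

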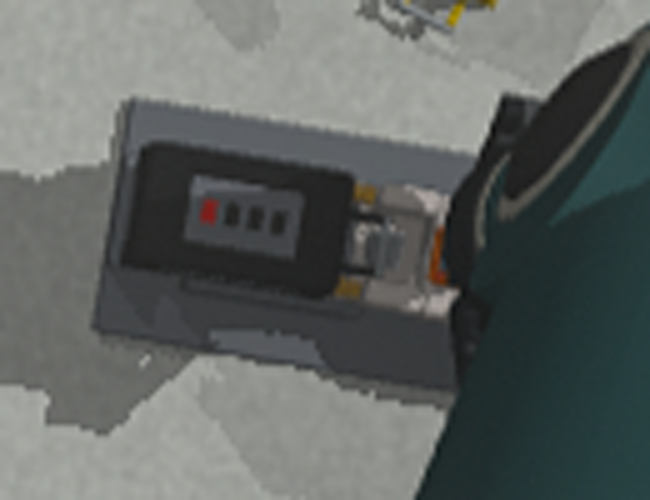

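send_rows([
  [[0,0,-0.012],[0,0,0],0],
  [[0,0,-0.02],[0,0,0],0],
  [[0.01,0,-0.025],[0,0,0],50],
  [[0.03,0,-0.01],[0,0,0],100],
  [[0.03,0,0],[0,0,0],100],
])

```text
t: 5.23
tool_pos: [0.5345, -0.1313, 0.1464]
tool_rot: [3.139, 0.0, 1.4]
contact_force: [0.6, 0.1, -1.5]
width: 0.419
```

send_rows([
  [[0.02,0,0],[0,0,0],100],
  [[0.009,0,0],[0,0,0],100],
  [[0,0,0],[0,0,0],100],
  [[0,0,0],[0,0,0],100],
])

```text
t: 5.57
tool_pos: [0.5382, -0.1023, 0.1435]
tool_rot: [-3.14, 0.001, 1.404]
contact_force: [0.5, -1.2, 0.1]
width: 0.972
```

```bash
python3 - <<'E'
from h import *
s=manip.read_state();d=np.array(s['tool_pos'])-BAY;print('vac',d@U,d@V,s['tool_pos'],s['tool_rot'],s['contact_force'])
a=snap('top','top5');b=snap('side','side5')
k=lambda im,x,y,w,h,f:cv2.resize(im[y:y+h,x:x+w],None,fx=f,fy=f,interpolation=cv2.INTER_CUBIC)
o=np.hstack([k(a,320,160,100,100,4),k(b,260,200,100,100,4)]);cv2.imwrite('pics/p8.png',np.clip(o.astype(float)*1.7,0,255).astype(np.uint8))
E
```

```text
vac -0.010252466781832559 -0.0019679643016846725 [ 0.53823296 -0.10226378  0.14354635] [-3.14049240e+00  8.27278603e-04  1.40374244e+00] [ 0.45450675 -1.22139141  0.07213296]
```

View pics/p8.png

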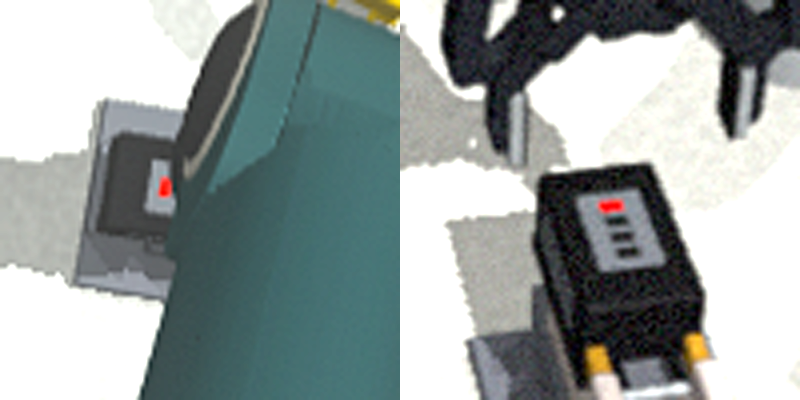

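```bash
python3 - <<'E'
from h import *
im=cv2.imread('pics/side5.png');hsv=cv2.cvtColor(im,cv2.COLOR_BGR2HSV)
red=((hsv[...,0]<8)|(hsv[...,0]>175))&(hsv[...,1]>180)&(hsv[...,2]>120);red[:240]=0;red[275:]=0;red[:,350:]=0;red[:,290]=0
ys,xs=np.nonzero(red);c=(xs.mean(),ys.mean());q=plane('side',c,.1075);print(c,q)
d=(q-np.array([.54286,-.09718,.1075]));print('moved',d@U,d@V)
T=np.array([.53823,-.10226])
for z in(.155,.16,.165,.17):
    for p in((288+ .5,240.5),(344,234.2),(317.4,237.5)):
        q=plane('side',p,z)[:2]-T;print(z,p,'du %.4f dv %.4f'%(q@U[:2],q@V[:2]))
E
```

```text
(np.float64(312.4166666666667), np.float64(251.08333333333334)) [ 0.54560267 -0.08388255  0.1075    ]
moved -0.013566843137822015 0.0005340182342858324
0.155 (288.5, 240.5) du -0.0006 dv -0.0434
0.155 (344, 234.2) du 0.0006 dv 0.0506
0.155 (317.4, 237.5) du 0.0007 dv 0.0049
0.16 (288.5, 240.5) du 0.0050 dv -0.0447
0.16 (344, 234.2) du 0.0062 dv 0.0483
0.16 (317.4, 237.5) du 0.0063 dv 0.0031
0.165 (288.5, 240.5) du 0.0107 dv -0.0461
0.165 (344, 234.2) du 0.0118 dv 0.0461
0.165 (317.4, 237.5) du 0.0119 dv 0.0013
0.17 (288.5, 240.5) du 0.0163 dv -0.0475
0.17 (344, 234.2) du 0.0174 dv 0.0439
0.17 (317.4, 237.5) du 0.0176 dv -0.0005
```

send_rows([
  [[0.003,0.001,0.01],[0,0,0.002],100],
  [[0,0,0.025],[0,0,0],100],
  [[0,0,0.028],[0,0,0],100],
  [[0,0,0.015],[0,0,0],85],
  [[0,0,0.006],[0,0,0],75],
])

```text
t: 6.08
tool_pos: [0.5381, -0.0996, 0.0565]
tool_rot: [-3.136, 0.001, 1.4]
contact_force: [-0.0, -0.1, 1.3]
width: 0.76
```

send_rows([
  [[0,0,0],[0,0,0],72],
  [[0,0,0],[0,0,0],72],
])

```text
t: 6.25
tool_pos: [0.5405, -0.0997, 0.0597]
tool_rot: [-3.142, 0.001, 1.4]
contact_force: [0.7, -0.2, -0.4]
width: 0.717
```

```bash
python3 - <<'E'
from h import *
s=manip.read_state();d=np.array(s['tool_pos'])-BAY;print('vac',d@U,d@V,s['tool_pos'],s['tool_rot'],s['contact_force'],s['width'])
b=snap('side','side6')
k=lambda im,x,y,w,h,f:cv2.resize(im[y:y+h,x:x+w],None,fx=f,fy=f,interpolation=cv2.INTER_CUBIC)
o=k(b,265,210,100,90,7);cv2.imwrite('pics/p9.png',np.clip(o.astype(float)*2.2,0,255).astype(np.uint8))
E
```

```text
vac -0.013130906020157205 -0.00018785991016646088 [ 0.54045928 -0.09971473  0.05969425] [-3.14153990e+00  5.14797826e-04  1.40028354e+00] [ 0.68459118 -0.18842869 -0.43645691] 0.7167849328753575
```

View pics/p9.png

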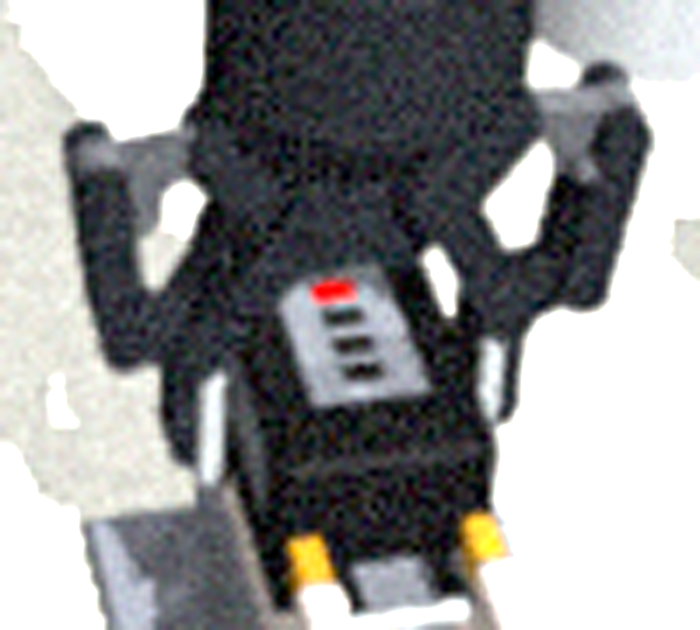

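send_rows([
  [[0,0,0],[0,0,0],68],
  [[0,0,0],[0,0,0],66],
  [[0,0,0],[0,0,0],66],
])

```text
t: 6.55
tool_pos: [0.541, -0.0988, 0.0606]
tool_rot: [3.14, -0.0, 1.402]
contact_force: [0.4, -0.3, 0.0]
width: 0.661
```

send_rows([
  [[0,0,0],[0,0,0],65],
  [[0,0,0],[0,0,0],64],
])

```text
t: 6.72
tool_pos: [0.5409, -0.0987, 0.0602]
tool_rot: [3.14, -0.0, 1.402]
contact_force: [0.9, 0.4, 0.9]
width: 0.638
```

send_rows([
  [[0,0,0],[0,0,0],63.5],
  [[0,0,0],[0,0,0],63],
])

```text
t: 6.88
tool_pos: [0.5409, -0.0988, 0.06]
tool_rot: [3.141, -0.0, 1.402]
contact_force: [0.4, 0.4, 1.2]
width: 0.63
```

send_rows([
  [[0,0,0],[0,0,0],61],
  [[0,0,0],[0,0,0],59],
])

```text
t: 7.05
tool_pos: [0.5409, -0.0988, 0.0601]
tool_rot: [3.141, -0.0, 1.402]
contact_force: [0.5, 1.2, 4.4]
width: 0.622
```

send_rows([
  [[0,0,0],[0,0,0],50],
  [[0,0,0],[0,0,0],50],
])

```text
t: 7.22
tool_pos: [0.5409, -0.0988, 0.0601]
tool_rot: [3.141, -0.0, 1.402]
contact_force: [-0.1, 0.2, 5.9]
width: 0.625
```

send_rows([
  [[0.003,0,-0.0005],[0,0,0],40],
  [[0.006,0,0],[0,0,0],40],
  [[0.006,0,0],[0,0,0],40],
  [[0.006,0,0],[0,0,0],40],
  [[0.004,0,0],[0,0,0],40],
])

```text
t: 7.63
tool_pos: [0.5443, -0.0726, 0.0597]
tool_rot: [-3.14, -0.0, 1.403]
contact_force: [-0.1, -0.4, -1.3]
width: 0.629
```

send_rows([
  [[0.008,0,0],[0,0,0],40],
  [[0.01,0,0],[0,0,0],40],
  [[0.01,0,0],[0,0,0],40],
  [[0.01,0,0],[0,0,0],40],
  [[0.01,0,0],[0,0,0],40],
])

```text
t: 8.05
tool_pos: [0.5526, -0.0253, 0.06]
tool_rot: [-3.141, -0.0, 1.402]
contact_force: [-0.0, 0.5, -3.2]
width: 0.623
```

```bash
python3 - <<'E'
from h import *
s=manip.read_state();d=np.array(s['tool_pos'])-BAY;print('vac',d@U,d@V,s['tool_pos'],s['tool_rot'],s['contact_force'],s['width'])
b=snap('side','side7');a=snap('top','top7')
k=lambda im,x,y,w,h,f:cv2.resize(im[y:y+h,x:x+w],None,fx=f,fy=f,interpolation=cv2.INTER_CUBIC)
o=np.hstack([k(a,300,160,100,100,4),k(b,260,190,100,100,4)]);cv2.imwrite('pics/p10.png',np.clip(o.astype(float)*2,0,255).astype(np.uint8))
E
```

```text
vac -0.08856237087116302 -0.0003925717924587916 [ 0.55257723 -0.02526271  0.05995741] [-3.14088365e+00 -2.02887339e-04  1.40244028e+00] [-0.00447197  0.45579029 -3.15803819] 0.6232580711930601
```

View pics/p10.png

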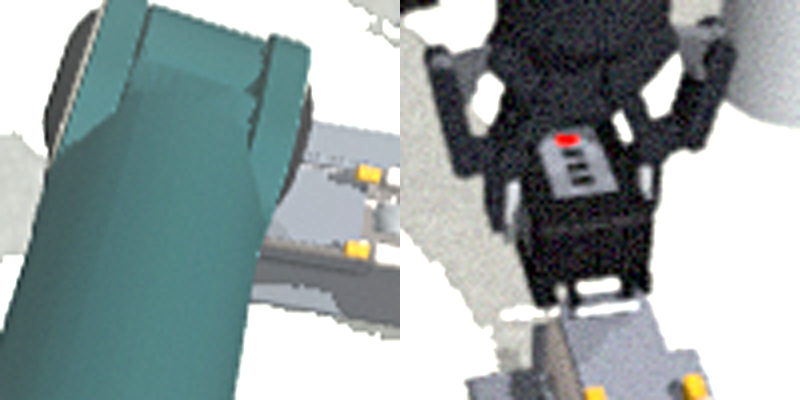

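send_rows([
  [[0.015,0,0],[0,0,0],40],
  [[0.012,0,-0.01],[0,0,0],40],
  [[0.015,-0.005,-0.02],[0,0,0],40],
  [[0.025,-0.009,-0.02],[0,0,0],40],
  [[0.03,-0.01,-0.01],[0,0,0],40],
])

```text
t: 8.57
tool_pos: [0.5464, 0.0712, 0.1222]
tool_rot: [3.139, 0.0, 1.397]
contact_force: [0.8, -0.4, -2.8]
width: 0.626
```

send_rows([
  [[0.035,-0.01,0],[0,0,0],40],
  [[0.035,-0.01,0],[0,0,0],40],
  [[0.035,-0.01,0],[0,0,0],40],
  [[0.035,-0.01,0],[0,0,0],40],
  [[0.035,-0.01,0],[0,0,0],40],
])

```text
t: 8.98
tool_pos: [0.5251, 0.255, 0.1203]
tool_rot: [3.142, 0.0, 1.401]
contact_force: [0.3, -0.1, -3.2]
width: 0.624
```

```bash
python3 - <<'E'
from h import *
s=manip.read_state();print(s['tool_pos'],s['tool_rot'],s['contact_force'],s['width'])
plan([.513,.335,.06],1.402,40,v=.025)
E
```

```text
[0.52506567 0.25498138 0.1203086 ] [3.14150035e+00 1.53546032e-04 1.40099953e+00] [ 0.31329742 -0.14808177 -3.22696698] 0.6242591060104035
t 8.9833 N 5
[[[0.0154, -0.0051, 0.0121], [0.0, 0.0, -0.0002], 40], [[0.0154, -0.0051, 0.0121], [0.0, 0.0, -0.0002], 40], [[0.0154, -0.0051, 0.0121], [0.0, 0.0, -0.0002], 40], [[0.0154, -0.0051, 0.0121], [0.0, 0.0, -0.0002], 40], [[0.0154, -0.0051, 0.0121], [0.0, 0.0, -0.0002], 40]]
```

send_rows([
  [[0.02,-0.006,0.01],[0,0,0],40],
  [[0.015,-0.005,0.015],[0,0,0],40],
  [[0.015,-0.005,0.015],[0,0,0],40],
  [[0.015,-0.005,0.015],[0,0,0],40],
  [[0.005,-0.003,0.01],[0,0,0],40],
])

```text
t: 9.4
tool_pos: [0.5123, 0.3291, 0.0536]
tool_rot: [-3.14, 0.0, 1.404]
contact_force: [-0.6, 0.7, -3.2]
width: 0.623
```

send_rows([
  [[0,0,0.015],[0,0,0],40],
  [[0,0,0.012],[0,0,0],40],
  [[0,0,0.008],[0,0,0],40],
  [[0,0,0.005],[0,0,0],40],
  [[0,0,0],[0,0,0],40],
])

```text
t: 9.82
tool_pos: [0.5135, 0.3255, 0.0143]
tool_rot: [-3.141, 0.002, 1.4]
contact_force: [-0.6, 0.1, -3.5]
width: 0.628
```

```bash
python3 - <<'E'
from h import *
s=manip.read_state();print(s['tool_pos'],s['contact_force'],s['width'])
b=snap('side','side8')
o=cv2.resize(b[110:240,170:300],None,fx=4,fy=4,interpolation=cv2.INTER_CUBIC);cv2.imwrite('pics/p11.png',np.clip(o.astype(float)*2,0,255).astype(np.uint8))
E
```

```text
[0.51351443 0.32550645 0.01425189] [-0.6098596   0.06618487 -3.47083098] 0.6277501692609339
```

View pics/p11.png

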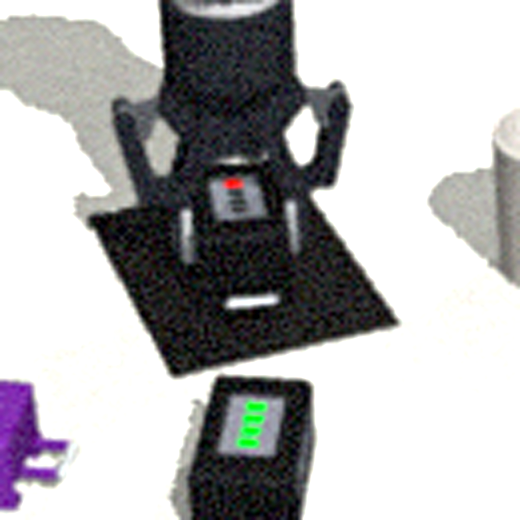

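send_rows([
  [[0,0,0.003],[0,0,0],40],
  [[0,0,0.002],[0,0,0],40],
  [[0,0,0.002],[0,0,0],40],
  [[0,0,0],[0,0,0],40],
])

```text
t: 10.2
tool_pos: [0.5136, 0.3267, 0.0081]
tool_rot: [-3.142, -0.0, 1.402]
contact_force: [-0.1, 0.0, -3.2]
width: 0.627
```

send_rows([
  [[0,0,0.001],[0,0,0],40],
  [[0,0,0.001],[0,0,0],40],
  [[0,0,0],[0,0,0],40],
])

```text
t: 10.45
tool_pos: [0.5136, 0.3268, 0.0061]
tool_rot: [-3.142, 0.0, 1.402]
contact_force: [-0.1, -0.2, -3.0]
width: 0.625
```

send_rows([
  [[0,0,0.001],[0,0,0],40],
  [[0,0,0.001],[0,0,0],40],
  [[0,0,0],[0,0,0],40],
])

```text
t: 10.7
tool_pos: [0.514, 0.3269, 0.0052]
tool_rot: [3.142, -0.001, 1.402]
contact_force: [-1.2, -1.7, 4.2]
width: 0.626
```

send_rows([
  [[0,0,0],[0,0,0],66],
  [[0,0,0],[0,0,0],75],
  [[0,0,0],[0,0,0],85],
  [[0,0,0],[0,0,0],95],
])

```text
t: 11.03
tool_pos: [0.5139, 0.3269, 0.0043]
tool_rot: [3.141, -0.0, 1.402]
contact_force: [-0.3, 0.1, -0.5]
width: 0.948
```

send_rows([
  [[0,0,-0.01],[0,0,0],100],
  [[0,0,-0.02],[0,0,0],100],
  [[0,0,-0.03],[0,0,0],100],
  [[0,0,-0.03],[0,0,0],100],
  [[0,0,-0.02],[0,0,0],100],
])

```text
t: 11.45
tool_pos: [0.5148, 0.3271, 0.1175]
tool_rot: [3.139, -0.002, 1.401]
contact_force: [0.5, 0.3, 0.2]
width: 0.996
```

```bash
python3 - <<'E'
from h import *
s=manip.read_state();print(s['tool_pos'],s['contact_force'],s['width'])
b=snap('side','side9');a=snap('top','top9')
o=np.hstack([cv2.resize(x,None,fx=.71,fy=.71) for x in(a,b)]);cv2.imwrite('pics/p12.png',np.clip(o.astype(float)*1.5,0,255).astype(np.uint8))
E
```

```text
[0.51477952 0.32708887 0.11751346] [0.54317117 0.28637966 0.24309747] 0.9958468458325838
```

View pics/p12.png

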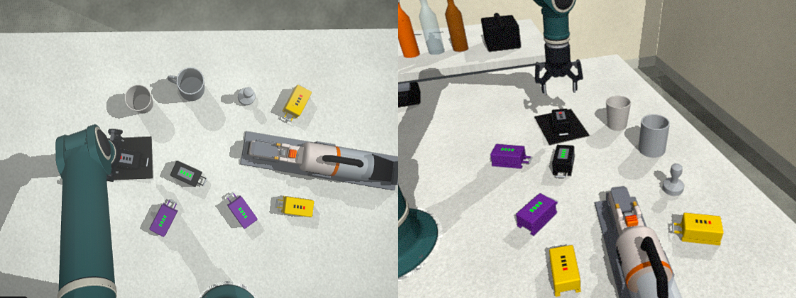

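```bash
python3 - <<'E'
from h import *
for n in('top','side'):
    im=cv2.imread(f'pics/{n}9.png');hsv=cv2.cvtColor(im,cv2.COLOR_BGR2HSV)
    def blobs(m,a):
        k,l,st,ce=cv2.connectedComponentsWithStats(m.astype(np.uint8));return [(st[i,4],ce[i]) for i in range(1,k) if st[i,4]>a]
    org=(hsv[...,0]>=5)&(hsv[...,0]<16)&(hsv[...,1]>150)&(hsv[...,2]>120)
    grn=(hsv[...,0]>50)&(hsv[...,0]<70)&(hsv[...,1]>180)&(hsv[...,2]>80)
    for a,c in blobs(org,15):print(n,'org',a,c)
    for a,c in blobs(grn,3):
        p=plane(n,c,.046)
        if p[0]>.4:print(n,'grn',a,p.round(4))
def win(n,f):
    im=cv2.imread(f);return im
im=cv2.imread('pics/top9.png')
c=cv2.resize(im[170:270,320:450],None,fx=6,fy=6,interpolation=cv2.INTER_CUBIC)
cv2.imwrite('pics/p13.png',np.clip(c.astype(float)*1.4,0,255).astype(np.uint8))
# dark top of charged in top view
g=cv2.cvtColor(cv2.resize(im[210:280,220:310],None,fx=8,fy=8,interpolation=cv2.INTER_CUBIC),cv2.COLOR_BGR2HSV)[...,2]
m=(g<60).astype(np.uint8);cs,_=cv2.findContours(m,cv2.RETR_EXTERNAL,cv2.CHAIN_APPROX_NONE);c=max(cs,key=cv2.contourArea)
c=cv2.convexHull(cv2.drawContours(np.zeros_like(m),[c],-1,1,-1) is None or c)
mm=cv2.drawContours(np.zeros_like(m),[c],-1,1,-1);mm=cv2.morphologyEx(mm,cv2.MORPH_OPEN,np.ones((1,1)))
r=cv2.minAreaRect(c);print(r)
print(manip.read_state()['t'])
E
```

```text
top org 52 [476.51923077 213.57692308]
top org 79 [412.56962025 215.97468354]
top org 18 [474.11111111 235.16666667]
top grn 9 [0.4701 0.1463 0.046 ]
top grn 8 [0.466  0.1369 0.046 ]
top grn 8 [0.4614 0.1279 0.046 ]
top grn 9 [0.4582 0.1181 0.046 ]
side org 1017 [ 9.96165192 48.12979351]
side org 211 [329.48341232 310.73459716]
side org 63 [377.65079365 373.15873016]
side org 49 [340.7755102  375.51020408]
side grn 8 [0.4709 0.147  0.046 ]
side grn 9 [0.4666 0.1379 0.046 ]
side grn 7 [0.4628 0.1287 0.046 ]
side grn 8 [0.4584 0.1195 0.046 ]
((364.9383544921875, 292.8355712890625), (385.7470703125, 188.2803192138672), 24.443954467773438)
11.55
```

View pics/p13.png

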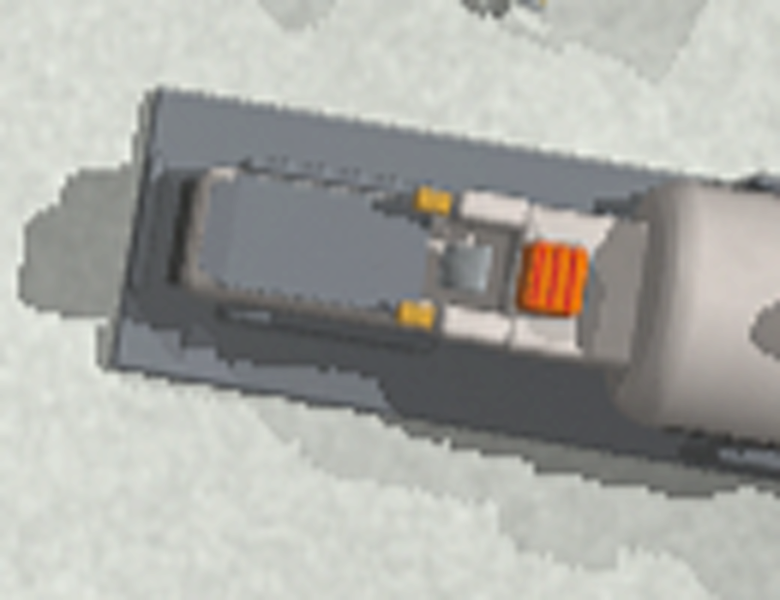

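```bash
python3 - <<'E'
from h import *
plan([.4648,.1305,.09],np.radians(66.3),100,v=.03)
E
```

```text
t 11.55 N 7
[[[-0.0291, -0.0025, 0.0039], [0.0006, -0.0009, 0.0349], 100], [[-0.0292, -0.0015, 0.004], [0.0006, -0.0009, 0.0349], 100], [[-0.0292, -0.0005, 0.004], [0.0006, -0.0009, 0.0349], 100], [[-0.0292, 0.0006, 0.004], [0.0006, -0.0009, 0.0349], 100], [[-0.0291, 0.0016, 0.004], [0.0006, -0.0009, 0.0349], 100]]
[[[-0.0291, 0.0026, 0.0041], [0.0006, -0.0009, 0.0349], 100], [[-0.029, 0.0036, 0.0041], [0.0006, -0.0009, 0.0349], 100]]
```

send_rows([
  [[-0.02,-0.0025,0.0],[0,0,0.035],100],
  [[-0.03,-0.0015,0.004],[0,0,0.035],100],
  [[-0.03,-0.0005,0.004],[0,0,0.035],100],
  [[-0.03,0.0005,0.004],[0,0,0.035],100],
  [[-0.03,0.0015,0.004],[0,0,0.035],100],
])

```text
t: 11.97
tool_pos: [0.4764, 0.19, 0.0978]
tool_rot: [-3.141, 0.0, 1.225]
contact_force: [0.7, -0.6, -0.5]
width: 1.002
```

send_rows([
  [[-0.03,0.0025,0.004],[0,0,0.035],100],
  [[-0.025,0.0035,0.004],[0,0,0.035],100],
  [[-0.009,0,0],[0,0,0],100],
  [[0,0,0],[0,0,0],100],
  [[0,0,0],[0,0,0],100],
])

```text
t: 12.38
tool_pos: [0.4602, 0.1302, 0.0904]
tool_rot: [3.142, -0.001, 1.157]
contact_force: [-0.2, 0.6, 0.1]
width: 0.999
```

```bash
python3 - <<'E'
from h import *
s=manip.read_state();print(s['tool_pos'],s['tool_rot'],s['contact_force'],s['width'])
plan([.4648,.1305,-.001],np.radians(66.3),100,n=4)
b=snap('side','side10')
o=cv2.resize(b[140:260,170:290],None,fx=5,fy=5,interpolation=cv2.INTER_CUBIC);cv2.imwrite('pics/p14.png',np.clip(o.astype(float)*2,0,255).astype(np.uint8))
E
```

```text
[0.46024561 0.13017856 0.09035307] [ 3.14154744e+00 -7.95719424e-04  1.15700900e+00] [-0.17610768  0.62233095  0.13635041] 0.9994226375618925
t 12.3833 N 4
[[[0.0005, 0.001, 0.0228], [0.0, -0.0002, -0.0], 100], [[0.0005, 0.001, 0.0228], [0.0, -0.0002, -0.0], 100], [[0.0005, 0.001, 0.0228], [0.0, -0.0002, -0.0], 100], [[0.0005, 0.001, 0.0228], [0.0, -0.0002, -0.0], 100]]
```

View pics/p14.png

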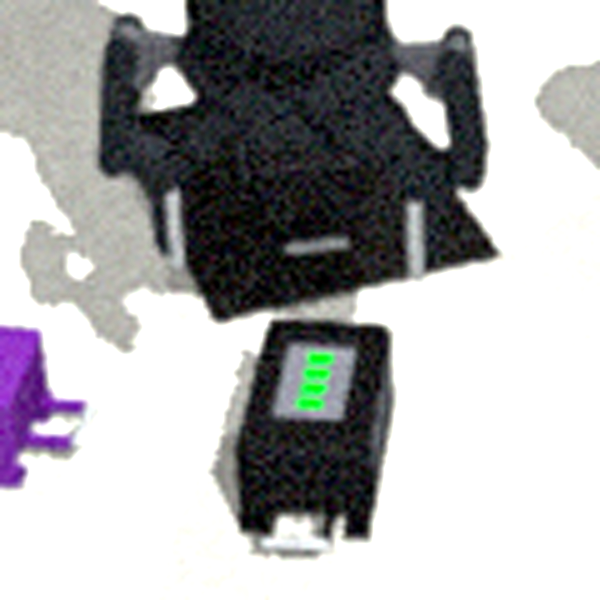

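send_rows([
  [[0.002,0.002,0.02],[0,0,0],100],
  [[0,0.002,0.03],[0,0,0],100],
  [[0,0,0.025],[0,0,0],100],
  [[0,0,0.012],[0,0,0],85],
  [[0,0,0.004],[0,0,0],72],
])

```text
t: 12.85
tool_pos: [0.4635, 0.1306, -0.0027]
tool_rot: [-3.139, 0.002, 1.159]
contact_force: [0.4, 0.2, -0.8]
width: 0.746
```

send_rows([
  [[0,0,0],[0,0,0],68],
  [[0,0,0],[0,0,0],66],
  [[0,0,0],[0,0,0],64],
  [[0,0,0],[0,0,0],62],
])

```text
t: 13.18
tool_pos: [0.4652, 0.1303, 0.0003]
tool_rot: [3.14, -0.002, 1.157]
contact_force: [-1.0, -0.0, 1.5]
width: 0.629
```

send_rows([
  [[0,0,0],[0,0,0],55],
  [[0,0,0],[0,0,0],40],
  [[0,0,0],[0,0,0],40],
])

```text
t: 13.43
tool_pos: [0.4652, 0.1303, 0.0004]
tool_rot: [3.141, -0.002, 1.157]
contact_force: [-1.5, 0.6, 7.4]
width: 0.628
```

send_rows([
  [[0,0,-0.005],[0,0,0],40],
  [[0,0,-0.015],[0,0,0],40],
  [[0,0,-0.025],[0,0,0],40],
  [[0,0,-0.03],[0,0,0],40],
  [[0,0,-0.02],[0,0,0],40],
])

```text
t: 13.85
tool_pos: [0.4649, 0.1294, 0.0963]
tool_rot: [3.14, -0.001, 1.156]
contact_force: [0.8, 0.6, -2.9]
width: 0.625
```

```bash
python3 - <<'E'
from h import *
s=manip.read_state();print(s['tool_pos'],s['contact_force'],s['width'])
plan([.5591,.0111,.1],1.4067,40,v=.022)
E
```

```text
[0.46485338 0.12944731 0.09627302] [ 0.79072991  0.6484019  -2.87611981] 0.6251609845196503
t 13.85 N 7
[[[-0.01, 0.0191, -0.0005], [0.0002, -0.0001, -0.0358], 40], [[-0.0107, 0.0188, -0.0005], [0.0002, -0.0001, -0.0358], 40], [[-0.0114, 0.0184, -0.0005], [0.0002, -0.0001, -0.0358], 40], [[-0.012, 0.0179, -0.0005], [0.0002, -0.0001, -0.0358], 40], [[-0.0127, 0.0175, -0.0005], [0.0002, -0.0001, -0.0358], 40]]
[[[-0.0133, 0.017, -0.0005], [0.0002, -0.0001, -0.0358], 40], [[-0.0139, 0.0166, -0.0005], [0.0002, -0.0001, -0.0358], 40]]
```

send_rows([
  [[-0.01,0.019,0],[0,0,-0.036],40],
  [[-0.0107,0.019,0],[0,0,-0.036],40],
  [[-0.0115,0.0185,0],[0,0,-0.036],40],
  [[-0.012,0.018,0],[0,0,-0.036],40],
  [[-0.0127,0.0175,0],[0,0,-0.036],40],
])

```text
t: 14.27
tool_pos: [0.5324, 0.0443, 0.0946]
tool_rot: [3.141, -0.0, 1.339]
contact_force: [0.6, -1.2, -2.4]
width: 0.625
```

send_rows([
  [[-0.0133,0.017,0],[0,0,-0.036],40],
  [[-0.014,0.0165,0],[0,0,-0.035],40],
  [[0,0,0],[0,0,0],40],
  [[0,0,0],[0,0,0],40],
])

```text
t: 14.6
tool_pos: [0.5591, 0.0096, 0.0943]
tool_rot: [3.141, 0.001, 1.404]
contact_force: [-0.8, 0.4, -3.0]
width: 0.624
```

```bash
python3 - <<'E'
from h import *
s=manip.read_state();print(s['tool_pos'],s['tool_rot'],s['contact_force'],s['width'])
plan([.5591,.0111,.0625],1.4067,40,n=3)
b=snap('side','side11')
o=cv2.resize(b[150:300,240:390],None,fx=4,fy=4,interpolation=cv2.INTER_CUBIC);cv2.imwrite('pics/p15.png',np.clip(o.astype(float)*2,0,255).astype(np.uint8))
E
```

```text
[0.55909855 0.00959745 0.09434957] [3.14128236e+00 7.14366096e-04 1.40449003e+00] [-0.78507173  0.39525127 -2.95420991] 0.6241384040728913
t 14.6 N 3
[[[0.0005, -0.0001, 0.0106], [0.0001, 0.0002, -0.0007], 40], [[0.0005, -0.0001, 0.0106], [0.0001, 0.0002, -0.0007], 40], [[0.0005, -0.0001, 0.0106], [0.0001, 0.0002, -0.0007], 40]]
```

View pics/p15.png

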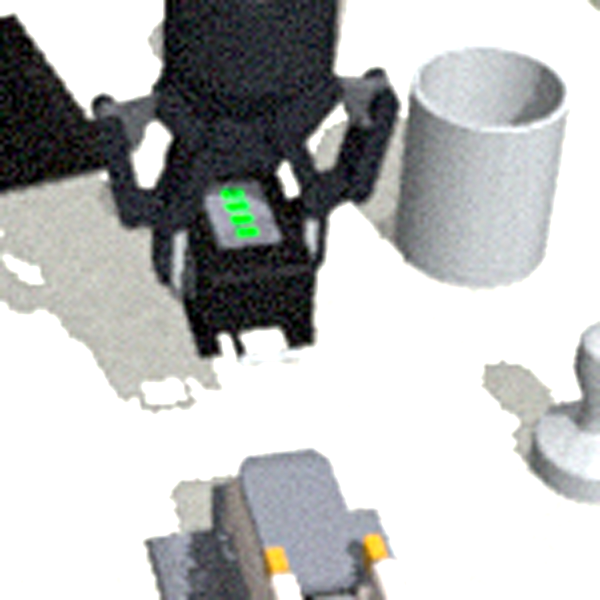

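send_rows([
  [[0.001,0,0.012],[0,0,-0.002],40],
  [[0,0,0.012],[0,0,0],40],
  [[0,0,0.007],[0,0,0],40],
  [[0,0,0.001],[0,0,0],40],
  [[0,0,0],[0,0,0],40],
])

```text
t: 15.07
tool_pos: [0.5582, 0.0126, 0.061]
tool_rot: [-3.139, 0.001, 1.41]
contact_force: [0.4, -0.0, -2.4]
width: 0.626
```

```bash
python3 - <<'E'
from h import *
s=manip.read_state();T=np.array(s['tool_pos']);print(T,s['tool_rot'],s['contact_force'],s['width'])
d=T-BAY;print('vac',d@U,d@V)
b=snap('side','side12')
hsv=cv2.cvtColor(b,cv2.COLOR_BGR2HSV)
def blobs(m,a):
    k,l,st,ce=cv2.connectedComponentsWithStats(m.astype(np.uint8));return [(st[i,4],ce[i]) for i in range(1,k) if st[i,4]>a]
grn=(hsv[...,0]>50)&(hsv[...,0]<70)&(hsv[...,1]>180)&(hsv[...,2]>80);grn[:,:270]=0
for a,c in blobs(grn,3):
    q=plane('side',c,T[2]+.0235+.0235)-T;print('grn',a,q@U,q@V)
im=cv2.imread('pics/side7.png');hsv=cv2.cvtColor(im,cv2.COLOR_BGR2HSV)
red=((hsv[...,0]<8)|(hsv[...,0]>175))&(hsv[...,1]>180)&(hsv[...,2]>120);red[:,:280]=0;red[:,325:]=0
T=np.array([.55258,-.02526,.0600])
for a,c in blobs(red,3):
    q=plane('side',c,.107)-T;print('red',a,c,q@U,q@V)
E
```

```text
[0.55817914 0.01255147 0.06100679] [-3.13938685e+00  7.76296675e-04  1.41019038e+00] [ 0.44803912 -0.01327845 -2.37522389] 0.6257028097308723
vac -0.12678372507213684 -0.001041922370262718
grn 10 -0.016713560244176213 0.0004019836093021208
grn 10 -0.007329039547103293 0.0001779685241597395
grn 11 0.0028827683851805354 -9.381455667318798e-05
grn 12 0.013177627938264236 0.0005036225785426201
red 10 [301.  224.5] -0.016240072880832797 0.00033942449772909693
red 4 [323.25 304.75] 0.18101026999422584 -0.011422691310152956
```

send_rows([
  [[0,0.001,-0.001],[0,0,0.002],40],
  [[0,0,0],[0,0,0],40],
])

```text
t: 15.28
tool_pos: [0.5608, 0.012, 0.0638]
tool_rot: [3.14, -0.0, 1.407]
contact_force: [0.5, 0.3, -2.6]
width: 0.625
```

send_rows([
  [[0,0,0],[0,0,0],40],
  [[0,0,0],[0,0,0],40],
])

```text
t: 15.45
tool_pos: [0.5604, 0.0121, 0.0636]
tool_rot: [3.141, -0.0, 1.408]
contact_force: [-0.5, 0.7, -2.5]
width: 0.626
```

```bash
python3 - <<'E'
from h import *
s=manip.read_state();T=np.array(s['tool_pos']);print(T,s['tool_rot'],s['contact_force'])
d=T-BAY;print('vac',d@U,d@V)
E
```

```text
[0.560382   0.01210342 0.06356756] [ 3.14088919e+00 -2.71839678e-04  1.40761963e+00] [-0.50481969  0.73842717 -2.50368935]
vac -0.12670148118311542 0.0012045370158596644
```

send_rows([
  [[-0.008,-0.001,0.001],[0,0,0],40],
  [[-0.01,0,0],[0,0,0],40],
  [[-0.01,0,0],[0,0,0],40],
  [[-0.006,0,0],[0,0,0],40],
  [[0,0,0],[0,0,0],40],
])

```text
t: 15.87
tool_pos: [0.5532, -0.0243, 0.0623]
tool_rot: [3.141, 0.001, 1.404]
contact_force: [0.2, -0.2, -2.4]
width: 0.628
```

```bash
cat > st.py <<'E'
from h import *
s=manip.read_state();T=np.array(s['tool_pos']);d=T-BAY
F=np.array(s['contact_force']);print('U %.4f V %.4f z %.4f'%(d@U,d@V,T[2]),'yawerr',round(s['tool_rot'][2]-YAW-np.pi,4),'F',(F@U).round(1),(F@V).round(1),F[2].round(1),'t',s['t'],s['width'])
E
python3 st.py; python3 - <<'E'
from h import *
b=snap('side','side13')
o=cv2.resize(b[190:290,270:370],None,fx=6,fy=6,interpolation=cv2.INTER_CUBIC);cv2.imwrite('pics/p16.png',np.clip(o.astype(float)*2,0,255).astype(np.uint8))
E
```

```text
U -0.0896 V 0.0000 z 0.0623 yawerr -0.003 F 0.2 0.3 -2.4 t 15.8667 0.6275658810746438
```

View pics/p16.png

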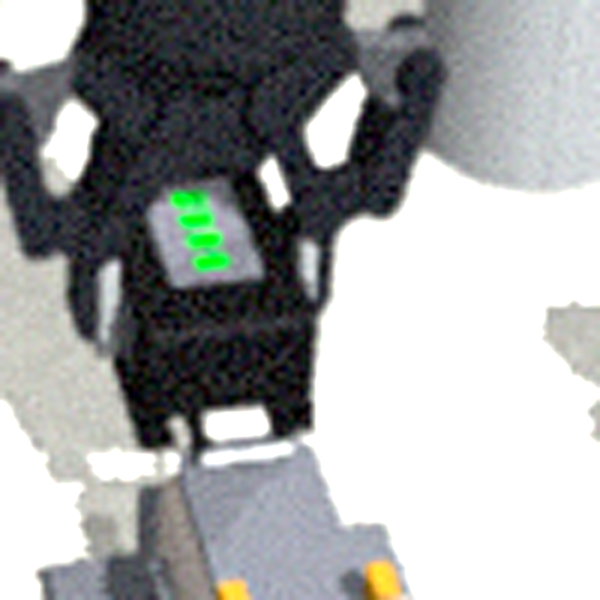

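send_rows([
  [[-0.004,0,0],[0,0,0],40],
  [[-0.004,0,0],[0,0,0],40],
  [[-0.003,0,0],[0,0,0],40],
  [[0,0,0],[0,0,0],40],
])

```text
t: 16.25
tool_pos: [0.5517, -0.033, 0.0622]
tool_rot: [3.142, 0.0, 1.407]
contact_force: [0.2, 0.1, -2.4]
width: 0.626
```

```bash
python3 st.py
```

```text
U -0.0808 V 0.0000 z 0.0622 yawerr 0.0001 F -0.2 0.2 -2.4 t 16.25 0.6263138331727087
```

No contact: it's entering the taper cleanly.

send_rows([
  [[-0.004,0,0],[0,0,0],40],
  [[-0.004,0,0],[0,0,0],40],
  [[-0.004,0,0],[0,0,0],40],
  [[-0.003,0,0],[0,0,0],40],
  [[0,0,0],[0,0,0],40],
])

```text
t: 16.67
tool_pos: [0.5493, -0.0481, 0.0623]
tool_rot: [3.141, 0.0, 1.406]
contact_force: [-0.8, -0.2, -2.1]
width: 0.626
```

```bash
python3 st.py
```

```text
U -0.0655 V 0.0001 z 0.0623 yawerr -0.0004 F 0.3 -0.7 -2.1 t 16.6667 0.6255522537099351
```

send_rows([
  [[-0.005,0,0],[0,0,0],40],
  [[-0.005,0,0],[0,0,0],40],
  [[-0.005,0,0],[0,0,0],40],
  [[-0.004,0,0],[0,0,0],40],
  [[0,0,0],[0,0,0],40],
])

```text
t: 17.08
tool_pos: [0.546, -0.0672, 0.0623]
tool_rot: [3.141, 0.001, 1.406]
contact_force: [-0.0, -0.6, -1.9]
width: 0.621
```

```bash
python3 st.py
```

```text
U -0.0461 V 0.0000 z 0.0623 yawerr -0.0009 F 0.6 0.1 -1.9 t 17.0833 0.6214493619968638
```

send_rows([
  [[-0.005,0,0],[0,0,0],40],
  [[-0.005,0,0],[0,0,0],40],
  [[-0.005,0,0],[0,0,0],40],
  [[-0.004,0,0],[0,0,0],40],
  [[0,0,0],[0,0,0],40],
])

```text
t: 17.5
tool_pos: [0.543, -0.0859, 0.0623]
tool_rot: [3.141, 0.001, 1.406]
contact_force: [0.3, 0.0, -2.2]
width: 0.624
```

```bash
python3 st.py
```

```text
U -0.0272 V 0.0000 z 0.0623 yawerr -0.0008 F -0.1 0.3 -2.2 t 17.5 0.6235669636602403
```

send_rows([
  [[-0.005,0,0.0005],[0,0,0],40],
  [[-0.004,0,0],[0,0,0],40],
  [[-0.003,0,0],[0,0,0],40],
  [[0,0,0],[0,0,0],40],
])

```text
t: 17.83
tool_pos: [0.5414, -0.0974, 0.0619]
tool_rot: [3.141, 0.001, 1.407]
contact_force: [0.3, -1.1, 1.7]
width: 0.623
```

```bash
python3 st.py
```

```text
U -0.0156 V 0.0003 z 0.0619 yawerr -0.0002 F 1.0 0.4 1.7 t 17.8333 0.6231700495270786
```

send_rows([
  [[-0.002,0,0],[0,0,0],40],
  [[-0.002,0,0],[0,0,0],40],
  [[0,0,0],[0,0,0],40],
])

```text
t: 18.08
tool_pos: [0.541, -0.1002, 0.062]
tool_rot: [3.141, -0.0, 1.408]
contact_force: [-0.7, 1.0, 3.2]
width: 0.627
```

```bash
python3 st.py
```

```text
U -0.0127 V 0.0004 z 0.0620 yawerr 0.0011 F -0.9 -0.8 3.2 t 18.0833 0.6274044521861625
```

send_rows([
  [[-0.0015,0,-0.0005],[0,0,0],40],
  [[-0.0015,0,0],[0,0,0],40],
  [[-0.001,0,0],[0,0,0],40],
  [[0,0,0],[0,0,0],40],
])

```text
t: 18.42
tool_pos: [0.5399, -0.1037, 0.062]
tool_rot: [-3.141, -0.001, 1.408]
contact_force: [0.7, 3.8, 1.6]
width: 0.624
```

```bash
python3 st.py
```

```text
U -0.0091 V -0.0001 z 0.0620 yawerr 0.0011 F -3.9 0.1 1.6 t 18.4167 0.6235387658007238
```

send_rows([
  [[-0.0015,0,0],[0,0,0],40],
  [[-0.0015,0,0],[0,0,0],40],
  [[0,0,0],[0,0,0],40],
])

```text
t: 18.67
tool_pos: [0.5394, -0.1066, 0.0621]
tool_rot: [-3.141, -0.001, 1.408]
contact_force: [0.5, 4.4, 0.9]
width: 0.624
```

```bash
python3 st.py
```

```text
U -0.0061 V -0.0001 z 0.0621 yawerr 0.0012 F -4.4 -0.2 0.9 t 18.6667 0.6237041135956625
```

send_rows([
  [[-0.0015,0,0],[0,0,0],40],
  [[-0.0015,0,0],[0,0,0],40],
  [[0,0,0],[0,0,0],40],
])

```text
t: 18.92
tool_pos: [0.539, -0.1098, 0.0622]
tool_rot: [-3.141, -0.0, 1.408]
contact_force: [0.6, 4.4, 0.8]
width: 0.628
```

send_rows([
  [[-0.001,0,0],[0,0,0],40],
  [[-0.001,0,0],[0,0,0],40],
  [[0,0,0],[0,0,0],40],
])

```text
t: 19.17
tool_pos: [0.5387, -0.1118, 0.0622]
tool_rot: [-3.142, -0.0, 1.408]
contact_force: [1.4, 4.4, 1.1]
width: 0.621
```

send_rows([
  [[-0.001,0,0],[0,0,0],40],
  [[-0.001,0,0],[0,0,0],40],
  [[0,0,0],[0,0,0],40],
])

```text
t: 19.42
tool_pos: [0.5384, -0.1139, 0.0622]
tool_rot: [-3.142, -0.0, 1.408]
contact_force: [1.1, 3.9, 0.3]
width: 0.623
```

```bash
python3 st.py;python3 - <<'E'
from h import *
b=snap('side','side14')
o=cv2.resize(b[230:330,270:370],None,fx=6,fy=6,interpolation=cv2.INTER_CUBIC);cv2.imwrite('pics/p17.png',np.clip(o.astype(float)*2,0,255).astype(np.uint8))
hsv=cv2.cvtColor(b,cv2.COLOR_BGR2HSV)
org=(hsv[...,0]>=5)&(hsv[...,0]<16)&(hsv[...,1]>150)&(hsv[...,2]>120)
k,l,st,ce=cv2.connectedComponentsWithStats(org.astype(np.uint8));print([(st[i,4],ce[i].round(1)) for i in range(1,k) if st[i,4]>30])
E
```

```text
U 0.0012 V 0.0001 z 0.0622 yawerr 0.001 F -4.0 0.4 0.3 t 19.4167 0.6225326805196228
[(np.int32(504), array([16.1, 65.4])), (np.int32(210), array([331.2, 316.2])), (np.int32(63), array([380.3, 379.2])), (np.int32(122), array([339. , 385.2]))]
```

View pics/p17.png

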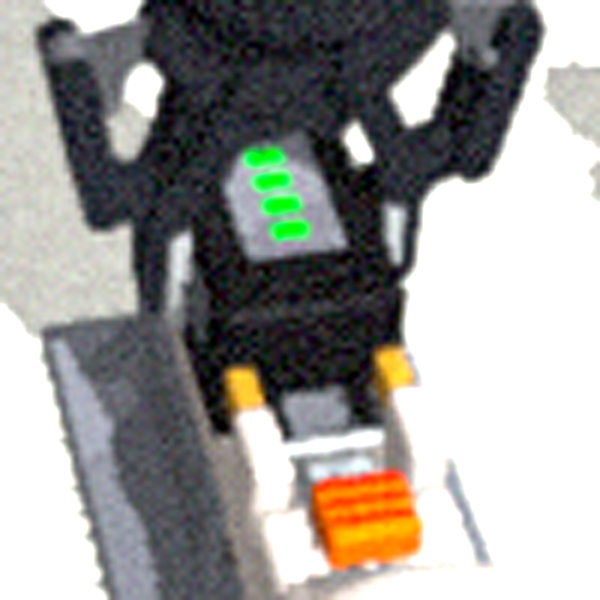

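send_rows([
  [[-0.0015,0,0],[0,0,0],40],
  [[-0.0015,0,0],[0,0,0],40],
  [[-0.0015,0,0],[0,0,0],40],
  [[0,0,0],[0,0,0],40],
])

```text
t: 19.8
tool_pos: [0.5376, -0.1185, 0.0622]
tool_rot: [3.142, -0.0, 1.408]
contact_force: [1.3, 4.8, 1.5]
width: 0.627
```

send_rows([
  [[-0.001,0,0],[0,0,0],40],
  [[-0.001,0,0],[0,0,0],40],
  [[-0.001,0,0],[0,0,0],40],
  [[0,0,0],[0,0,0],40],
])

```text
t: 20.13
tool_pos: [0.5373, -0.1205, 0.0622]
tool_rot: [-3.141, -0.001, 1.408]
contact_force: [0.9, 6.0, 1.9]
width: 0.625
```

send_rows([
  [[-0.001,0,0],[0,0,0],40],
  [[-0.001,0,0],[0,0,0],40],
  [[-0.001,0,0],[0,0,0],40],
  [[0,0,0],[0,0,0],40],
])

```text
t: 20.47
tool_pos: [0.5369, -0.1232, 0.0622]
tool_rot: [-3.141, -0.001, 1.408]
contact_force: [1.8, 6.7, 1.1]
width: 0.628
```

```bash
python3 st.py
```

```text
U 0.0106 V 0.0001 z 0.0622 yawerr 0.0017 F -6.9 0.7 1.1 t 20.4667 0.6282833273748569
```

send_rows([
  [[-0.001,0,0],[0,0,0],40],
  [[-0.001,0,0],[0,0,0],40],
  [[0,0,0],[0,0,0],40],
])

```text
t: 20.72
tool_pos: [0.5364, -0.1258, 0.0622]
tool_rot: [-3.142, -0.001, 1.408]
contact_force: [0.5, 5.3, 1.5]
width: 0.63
```

send_rows([
  [[-0.001,0,0],[0,0,0],40],
  [[-0.001,0,0],[0,0,0],40],
  [[0,0,0],[0,0,0],40],
])

```text
t: 20.97
tool_pos: [0.536, -0.1282, 0.0622]
tool_rot: [3.142, -0.0, 1.408]
contact_force: [1.1, 3.4, 1.5]
width: 0.626
```

```bash
python3 st.py;python3 - <<'E'
from h import *
b=snap('side','side15')
o=cv2.resize(b[230:330,270:370],None,fx=6,fy=6,interpolation=cv2.INTER_CUBIC);cv2.imwrite('pics/p18.png',np.clip(o.astype(float)*2,0,255).astype(np.uint8))
hsv=cv2.cvtColor(b,cv2.COLOR_BGR2HSV)
org=(hsv[...,0]>=5)&(hsv[...,0]<16)&(hsv[...,1]>150)&(hsv[...,2]>120)
k,l,st,ce=cv2.connectedComponentsWithStats(org.astype(np.uint8));print([(st[i,4],ce[i].round(1)) for i in range(1,k) if st[i,4]>30])
E
```

```text
U 0.0157 V 0.0001 z 0.0622 yawerr 0.001 F -3.5 0.5 1.5 t 20.9667 0.6262529919293558
[(np.int32(491), array([16.3, 65.7])), (np.int32(190), array([331.9, 319. ])), (np.int32(65), array([381.4, 381.9])), (np.int32(130), array([339.6, 388.8]))]
```

View pics/p18.png

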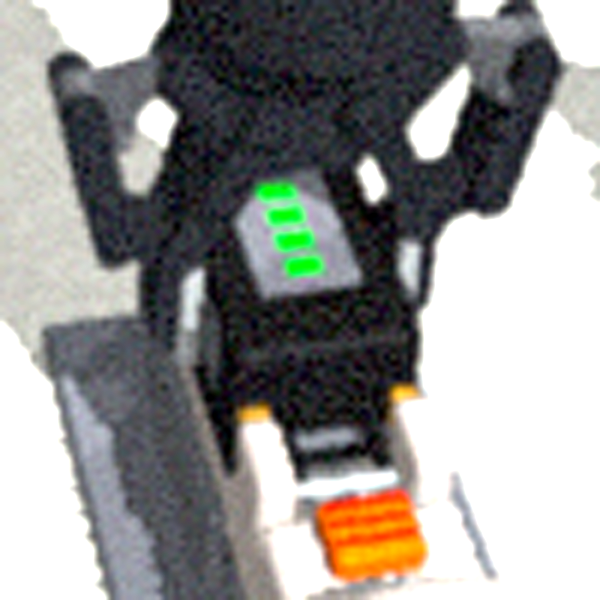

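send_rows([
  [[-0.0007,0,0],[0,0,0],40],
  [[0,0,0],[0,0,0],40],
])

```text
t: 21.18
tool_pos: [0.5357, -0.13, 0.0622]
tool_rot: [3.141, 0.001, 1.407]
contact_force: [-0.2, 1.8, 0.6]
width: 0.624
```

```bash
python3 st.py; python3 - <<'E'
from h import *
a=plane('side',(329.5,310.7),.091);b=plane('side',(331.9,319.0),.091);print((b-a)@U,(b-a)@V)
a=plane('side',(377.5,373.1),.1);b=plane('side',(381.4,381.9),.1);print((b-a)@U,(b-a)@V)
E
```

```text
U 0.0175 V 0.0001 z 0.0622 yawerr 0.0004 F -1.8 -0.5 0.6 t 21.1833 0.6244091995865326
0.016819686057488972 -0.0009699189757765627
0.014114726786140192 0.0003713558350084507
```

```bash
python3 st.py;python3 - <<'E'
from h import *
b=snap('side','side16')
o=cv2.resize(b[230:330,270:370],None,fx=6,fy=6,interpolation=cv2.INTER_CUBIC);cv2.imwrite('pics/p19.png',np.clip(o.astype(float)*2,0,255).astype(np.uint8))
hsv=cv2.cvtColor(b,cv2.COLOR_BGR2HSV)
org=(hsv[...,0]>=5)&(hsv[...,0]<16)&(hsv[...,1]>150)&(hsv[...,2]>120)
k,l,st,ce=cv2.connectedComponentsWithStats(org.astype(np.uint8));print([(st[i,4],ce[i].round(1)) for i in range(1,k) if st[i,4]>30])
E
python3 st.py
```

```text
U 0.0175 V 0.0001 z 0.0622 yawerr 0.0004 F -1.8 -0.5 0.6 t 21.1833 0.6244091995865326
[(np.int32(487), array([16.3, 65.8])), (np.int32(223), array([332.2, 317.9])), (np.int32(65), array([381.4, 381.8])), (np.int32(132), array([339.4, 388.8]))]
U 0.0175 V 0.0000 z 0.0622 yawerr 0.0002 F -2.1 0.5 0.6 t 21.2333 0.6287412590658842
```

View pics/p19.png

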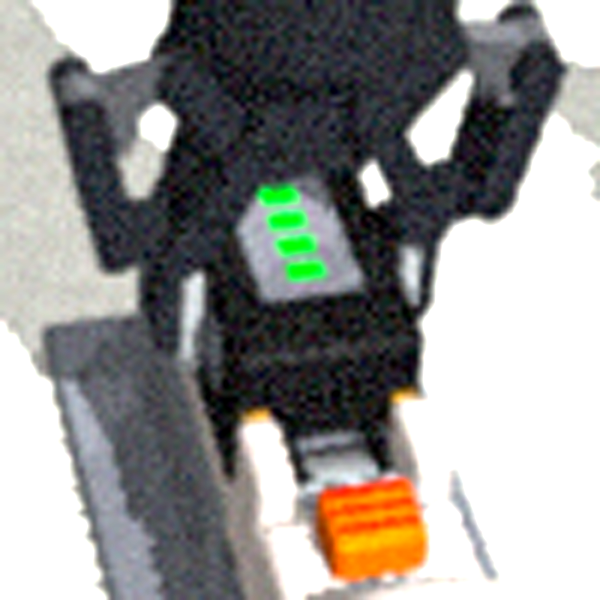

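send_rows([
  [[0,0,0],[0,0,0],64],
  [[0,0,0],[0,0,0],70],
  [[0,0,0],[0,0,0],80],
  [[0,0,0],[0,0,0],95],
  [[0,0,0],[0,0,0],100],
])

```text
t: 21.65
tool_pos: [0.5358, -0.1294, 0.0622]
tool_rot: [3.142, 0.0, 1.407]
contact_force: [-0.6, 0.8, 0.2]
width: 0.997
```

```bash
python3 st.py
```

```text
U 0.0169 V 0.0000 z 0.0622 yawerr 0.0005 F -0.7 -0.7 0.2 t 21.65 0.9965464451448326
```

Released. Now straight up, then back out of view to check.

send_rows([
  [[0,0,-0.01],[0,0,0],100],
  [[0,0,-0.025],[0,0,0],100],
  [[0,0,-0.035],[0,0,0],100],
  [[0,0,-0.035],[0,0,0],100],
  [[0,0,-0.03],[0,0,0],100],
])

```text
t: 22.07
tool_pos: [0.536, -0.1295, 0.2]
tool_rot: [3.14, 0.0, 1.407]
contact_force: [0.4, 0.2, 0.2]
width: 0.999
```

send_rows([
  [[0.03,-0.02,0],[0,0,0],100],
  [[0.03,-0.025,0],[0,0,0],100],
  [[0.03,-0.025,0],[0,0,0],100],
  [[0.03,-0.02,0],[0,0,0],100],
  [[0.02,0,0],[0,0,0],100],
])

```text
t: 22.48
tool_pos: [0.4661, 0.0268, 0.1976]
tool_rot: [-3.139, -0.002, 1.41]
contact_force: [0.7, 0.4, -0.9]
width: 0.999
```

send_rows([
  [[0.03,0,0],[0,0,0],100],
  [[0.03,0,0],[0,0,0],100],
  [[0.02,0,0],[0,0,0],100],
  [[0,0,0],[0,0,0],100],
])

```text
t: 22.82
tool_pos: [0.4832, 0.1074, 0.1979]
tool_rot: [3.141, -0.002, 1.414]
contact_force: [0.5, 0.4, -0.4]
width: 0.996
```

```bash
python3 st.py; python3 - <<'E'
from h import *
b=snap('side','side17');a=snap('top','top17')
def blobs(m,a):
    k,l,st,ce=cv2.connectedComponentsWithStats(m.astype(np.uint8));return [(st[i,4],ce[i]) for i in range(1,k) if st[i,4]>a]
for n,im in(('side',b),('top',a)):
    hsv=cv2.cvtColor(im,cv2.COLOR_BGR2HSV)
    org=(hsv[...,0]>=5)&(hsv[...,0]<16)&(hsv[...,1]>150)&(hsv[...,2]>120)
    grn=(hsv[...,0]>50)&(hsv[...,0]<70)&(hsv[...,1]>180)&(hsv[...,2]>80)
    red=((hsv[...,0]<8)|(hsv[...,0]>175))&(hsv[...,1]>180)&(hsv[...,2]>120)
    o=[(k,c) for k,c in blobs(org,15)];print(n,o)
    G=[plane(n,c,.1075) for k,c in blobs(grn,3)];G=[g for g in G if g[0]>.48];print(np.round(G,4))
    g=max(G,key=lambda g:g[1]);r0=np.array([.54286,-.09718,.1075]) if n=='side' else np.array([.5414,-.09876,.1075]);print('rear lamp shift vs flat at home',(g-r0)@U,(g-r0)@V)
    B0=(329.5,310.75) if n=='side' else (412.55,215.8)
    c=min((c for k,c in o),key=lambda c:np.hypot(c[0]-B0[0],c[1]-B0[1]));d=plane(n,c,.091)-plane(n,B0,.091);print('button shift',d@U,d@V)
    R=[plane(n,c,.052) for k,c in blobs(red,3)];print('red on mat',[r.round(3) for r in R if r[1]>.2])
k=lambda im,x,y,w,h,f:cv2.resize(im[y:y+h,x:x+w],None,fx=f,fy=f,interpolation=cv2.INTER_CUBIC)
cv2.imwrite('pics/p20.png',np.clip(np.hstack([k(a,340,170,100,100,4),k(b,270,240,100,100,4)]).astype(float)*1.6,0,255).astype(np.uint8))
cv2.imwrite('pics/p21.png',np.hstack([cv2.resize(x,None,fx=.71,fy=.71) for x in(a,b)]))
E
```

```text
U -0.2082 V -0.0905 z 0.1979 yawerr 0.0075 F -0.5 0.4 -0.4 t 22.8167 0.9960067208092623
side [(np.int32(1068), array([10.16292135, 48.32490637])), (np.int32(220), array([332.21818182, 317.89090909])), (np.int32(61), array([381.3442623 , 381.67213115])), (np.int32(73), array([342.75342466, 386.08219178]))]
[[ 0.5397 -0.1115  0.1075]
 [ 0.5385 -0.1216  0.1075]
 [ 0.5361 -0.1308  0.1075]
 [ 0.5345 -0.1413  0.1075]]
rear lamp shift vs flat at home 0.014665453176933638 -0.0007548060549602188
button shift 0.014690549765183868 0.00015494933481021992
red on mat []
top [(np.int32(51), array([483.41176471, 214.23529412])), (np.int32(77), array([419.15584416, 216.90909091])), (np.int32(22), array([480.86363636, 236.31818182]))]
[[ 0.5392 -0.1137  0.1075]
 [ 0.5366 -0.1229  0.1075]
 [ 0.5347 -0.1329  0.1075]
 [ 0.5338 -0.143   0.1075]]
rear lamp shift vs flat at home 0.01510891271199399 0.00022808695671381989
button shift 0.014444430142446178 -0.00013315327320372882
red on mat [array([0.516, 0.34 , 0.052])]
```

View pics/p20.png

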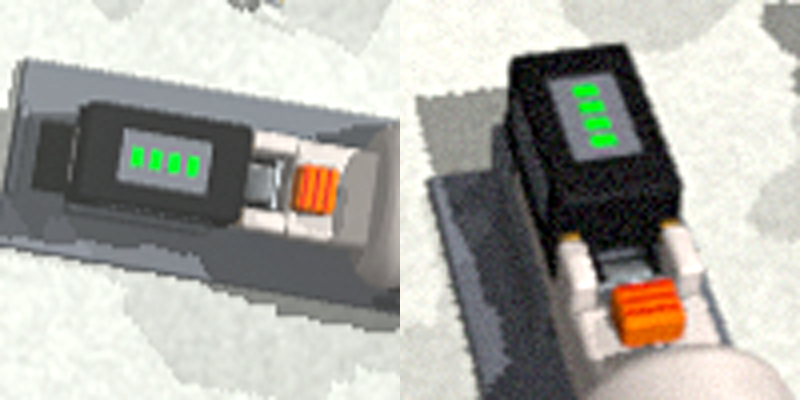

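View pics/p21.png

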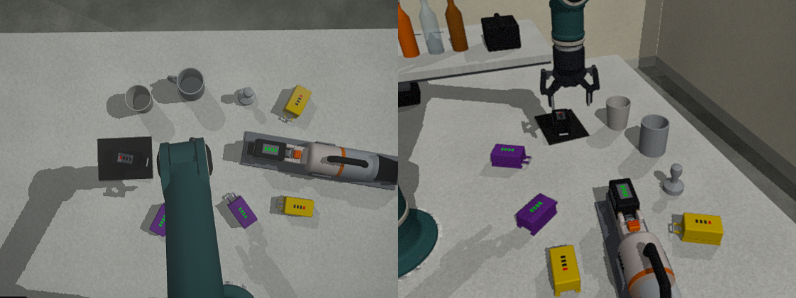

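The pictures show the charged pack locked in the bay. Its lamps and the catch button moved the same distance (about 14.7 mm) with the vacuum, and the button is up. The flat pack is on the mat, nothing else moved, and the arm is clear, so I'm handing in.

```bash
python3 -c "
from plant import manip
print(manip.finish_job())"
```

```text
the job is handed in; nothing more can be done
None
```

The swap is done and was handed in at about 23 s on the robot's clock. I pressed the catch, slid the flat battery off and set it on the mat, then slid the charged battery on until it clicked and let go.

**Forces:** The tool read at most about 7 N (the limits are 35 and 40 N). These are readings between moves, so short peaks may have gone unseen.
- **Catch:** it freed the flat battery at about 7 N.
- **Mat:** the flat battery touched down at about 4 N.
- **Insertion:** the push peaked near 7 N, then fell to about 2 N at the click.

**Last checks, from both cameras:**
- **Charged battery:** the vacuum slid about 14.5 mm in its cradle during insertion. The battery's rear lamp moved with it to within 0.7 mm along the rail and 0.8 mm across, compared with the flat battery when it was locked in.
- **Catch:** the orange button looks back up.
- **Flat battery:** the top view puts its red lamp about 6 mm from the mat centre. The side view gave no reading, as its lamp was not picked up there.
- **Other objects:** the jug, cup and tamper look unmoved in the pictures; I did not measure them. The arm was touching nothing.

**What disagreed:** the closed fingertips reached about 7 mm behind the reported tool point, not 22 mm ahead of it as stated. I found this from the pictures and the first contact, and set the heights from that. I did not pull on the charged battery after the click.

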